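# Book the used masters back into their case

## Task

Swing the lid of the grey gauge case up until it rests on its stop, then lay every steel master from the granite plate gently inside, the rings flat on the floor of the wider bay and the stepped blocks on their flat undersides on the floor of the narrower one. When all are in, pick up the hand scanner, hold it steady for about two seconds with its beam on the middle of the bar-code label on the case's centre deck, its window roughly 10 cm from the label, then lay it back in the middle of its rubber mat, underside down. Leave the lid open and the other things on the bench where they are.

Things in the scene. Friction and masses are not known exactly. Their poses are not given: they have to be found in the camera images.
- case: grey case, fixed, 170 (x) x 280 (y) x 50 high, walls 6; origin: centre of underside; lid hinged on its far (+x) top edge. Inside: rubber liner, top 10 above the origin; black centre deck, y -44 to 6, full depth, top 45 above the origin; it parts two bays 158 deep (x -79 to 79): wider y 6 to 134, narrower y -134 to -44
- lid (a joint): lid angle about its hinge, rad: 0 shut, 1.75 on its stop, leaning slightly back. The hinge is nearly frictionless: the lid (6 mm thick, 0.3 kg) falls shut when let go below about 1.5 and stays on the stop by its own weight
- lid_handle (a point): middle of the lid's steel bar handle: round bar 11 thick, 100 long along the case's y, standing 35 above the lid's upper face (two posts 42 either side of its middle), 10 behind the lid's front edge. Moves with the lid. The bar turns between the fingers: a hand pointing down that pinches it across (along case x) can carry it through the whole arc
- lid_hinge (a point): middle of the hinge line, which runs along the case's y, at the top of the case's far wall. With the lid shut the handle bar's middle is 160 nearer the front (case -x) and 41 higher than this point
- ring_bay (a point): centre of the wider bay, on top of the liner; axes as the case
- step_bay (a point): centre of the narrower bay, on top of the liner; axes as the case
- label (a point): centre of the white bar-code label, 36 (case x) x 42 (case y), lying face up on the black centre deck, 30 behind the case's middle
- plate: dark granite surface plate, fixed, 280 (x) x 300 (y) x 40 high; origin: centre of its underside. The masters lie on its top
- ring1: first setting ring: plain steel ring, outer diameter 44, hole 22, height 18, 0.16 kg. Origin: centre of its underside. Lies flat on the granite plate at the start; may be absent (None). Goes flat in the wider bay of the case, either face up
- ring2: second setting ring: plain steel ring, outer diameter 44, hole 22, height 18, 0.16 kg. Origin: centre of its underside. Lies flat on the granite plate at the start; may be absent (None). Goes flat in the wider bay of the case, either face up
- ring3: third setting ring: plain steel ring, outer diameter 44, hole 22, height 18, 0.16 kg. Origin: centre of its underside. Lies flat on the granite plate at the start; may be absent (None). Goes flat in the wider bay of the case, either face up
- step1: first step master: steel staircase block 60 long (its x) x 24 wide (its y), three 20 mm steps of height 10 (at -x), 18 (middle) and 26 (at +x), 0.2 kg, centre of mass 6 mm to +x of the middle. Origin: centre of its underside; z up. Starts on the granite plate; may be absent (None). Goes in the narrower bay, any yaw
- step2: second step master: steel staircase block 60 long (its x) x 24 wide (its y), three 20 mm steps of height 10 (at -x), 18 (middle) and 26 (at +x), 0.2 kg, centre of mass 6 mm to +x of the middle. Origin: centre of its underside; z up. Starts on the granite plate; may be absent (None). Goes in the narrower bay, any yaw
- scanner: white hand scanner lying on the rubber mat: handle 115 long (x -75 to +40), 36 wide (y), 30 high, to be gripped across its width; at +x a grey head 56 wide bent down 45 degrees, front at x = 84, top 56 high. 0.18 kg, centre of mass about 11 to +x of the origin. Origin: underside of the handle, z up
- beam (a point): centre of the scanner's black window on the lower front of the head: at (72, 0, 16) in the scanner's frame. Its z axis is the beam: in the scanner's frame it points along (0.707, 0, -0.707), forward and 45 degrees down
- mat: black rubber mat, fixed, 180 (x) x 110 (y) x 3; origin: centre of its underside. The scanner belongs on its middle, at any yaw
- mug: white mug, a bystander to leave alone
- cleaner: cleaner bottle, a bystander to leave alone
- caliper: caliper, a bystander to leave alone
- tape: tape roll, a bystander to leave alone
- driver: screwdriver, a bystander to leave alone
- loupe: loupe, a bystander to leave alone

How it is judged:
By the outcome, as a careful person would: the job done as asked, in the order asked, and still so for the second after the job is handed in, with the robot touching nothing.
Of ring1, ring2, ring3, step1, step2 only 3 to 5 are there at a start; the rules pass over those that are not, and their reading is None.
At some moment in a run one of ring1, ring2, ring3, step1, step2, scanner may be knocked a few centimetres aside while the robot is not near it.
It also fails if it takes over 210 s, if anything falls off the work surface, if the arm or the gripper's body presses on something with over 40 N, if the wrist force passes 120 N, or if a joint passes its speed limit or range.

## Robot

A 6-joint arm with a two-finger parallel gripper is mounted at the origin on the work surface. World frame = base frame: x ahead of the robot, y to its left, z up, the work surface at z = 0. Lengths are in mm, angles in rad, forces in N, time in s.
With the tool pointing down it reaches from about 275 to 750 mm from the base axis. Payload 10.2 kg.
Tool frame: the origin (TCP) lies between the finger pads; the fingertips stand 11 mm ahead of it and the grasp point (between the pads) lies 8 mm behind it; z points along the fingers, y is the line along which they close (so a half turn about z gives the same grasp; the last joint's range is limited). The gripper opens to 85 mm and grips with 20 to 120 N. Pads are 22 mm wide; open, the fingers measure 114 mm over their backs; the gripper's body (76 mm by 85 mm) begins 54 mm behind the grasp point. The pads swing forward as they close: fully open they stand 13 mm farther back than shut.
Start: joints at [-1.419, 0.313, 1.498, -0, 1.331, -0.223], TCP at [192.183, -488.566, 242.294] pointing down, gripper open.
Joint ranges: [-2.94, 2.94], [-0.97, 2.17], [0.19, 2.56], [-1.23, 4.37], [0.02, 3.11], [-2.88, 2.88]. Speed limits (rad/s): [2.39, 2.39, 3.01, 3.14, 3.14, 3.14].

## Interface

Orientations are given as a unit quaternion [w, x, y, z].
In Python, from rig import sense, eyes, finish_job gives the robot as it stands.
- The arm moves only by the shell command python3 -m jog 'ROWS' [FORCE]. ROWS is JSON, a list of rows, each a list of 7 numbers: the shift along the tool's x, y, z in m, then the turn, a rotation vector about the tool's x, y, z in rad, then the finger opening in m, from 0 to 0.0854. In form: [[dx, dy, dz, rx, ry, rz, gripper], ...]. A call has 1 to 5 rows; each row shifts and turns the commanded pose from where the row before left it, along the tool's axes as they then stand; what a row does not reach is not made up. A row lasts 1/10 s, in which the tool goes at most 50 mm and 8.59 degrees, less where a joint would pass 70% of its speed; a pose out of reach is approached as far as the arm can. A call is refused whole if a number of a shift passes 0.05 or a number of a turn 0.15, either way. A call with a gripper value outside its range is refused whole. The fingers move at their own pace and stop on an object; FORCE is the grip in N (left out, the last holds). Time passes only in rows, so rows that do not move let the fingers close. It gives the time, the measured TCP pose, the force, the opening and the grip force at its end, in the units of the state.
- sense(): the state, without advancing time (a new reading comes with each control period).
- eyes.capture(name): name is "scene" or "top"; returns the picture (420x560x3 uint8, red, green, blue); there is no depth.
- eyes.calibration(name): a dict with "fx", "fy", "cx", "cy" (pixels), "cam_to_world" (4x4, takes a point from camera to world coordinates). Camera axes: x right, y down, z forward; pixel columns grow to the right and rows downward; lengths in mm; the calibration is good to about 2 mm. A picture is of the moment at which its call begins. calibration takes no time and is no camera call.
- finish_job(): hands the job in; it is judged then, once.
The state is a dict: "time_s": time; "joints": joint angles; "dq": joint speeds; "tau": joint torques, N m; "eef_pos": TCP position; "ee_rot": TCP orientation; "force": force on the tool from outside, world axes, zero at the start; "wrist_torque": the same for the moment, N m; "grip_width": opening from 0.0 (shut) to 1.0 (fully open); "grip_force": force on a finger pad.
Only numpy, scipy, OpenCV 4.12 (cv2) and the standard library are available. Lean on these libraries where they do the work, as an engineer would, in place of code of your own. Each camera call takes 0.05 s, during which the arm holds its last target. There are 200 camera calls.

## Working session

There is one attempt and no reset: what is moved stays moved. The work goes in short steps, Python scripts to look and compute and a shell command to move; the robot and the scene stay as the last step left them, time stands still between calls to the robot, and variables do not carry over. Pictures are saved under pics/ and viewed, at most 16 in all, crops included, and the job is handed in when it is done.

```bash
mkdir -p pics; ls
python3 - <<'E'
from rig import sense, eyes
import cv2
for n in("scene","top"):
    im=eyes.capture(n); cv2.imwrite(f"pics/{n}0.png",cv2.resize(im[:,:,::-1],(800,600),interpolation=cv2.INTER_CUBIC))
    c=eyes.calibration(n); print(n,{k:c[k] for k in("fx","fy","cx","cy")}); print(c["cam_to_world"])
s=sense(); print(s)
E
```

```text
pics
scene {'fx': 438.91200784855846, 'fy': 438.91200784855846, 'cx': 278.7721799911535, 'cy': 202.12867900193416}
[[ 3.39696862e-02  6.42667601e-01 -7.65391674e-01  1.40664301e+03]
 [ 9.99209164e-01 -3.76754345e-02  1.27124986e-02  3.62427978e+01]
 [-2.06665529e-02 -7.65218215e-01 -6.43439179e-01  7.95937953e+02]
 [ 0.00000000e+00  0.00000000e+00  0.00000000e+00  1.00000000e+00]]
top {'fx': 457.08147746955274, 'fy': 457.08147746955274, 'cx': 287.62913400473957, 'cy': 211.46911893772727}
[[ 2.04401886e-02 -9.93933619e-01  1.08065532e-01  4.38048062e+02]
 [-9.99683542e-01 -1.87329848e-02  1.67895969e-02  2.79960326e+01]
 [-1.46633549e-02 -1.08374516e-01 -9.94001987e-01  1.07156095e+03]
 [ 0.00000000e+00  0.00000000e+00  0.00000000e+00  1.00000000e+00]]
{'time_s': 0.1, 'joints': array([-1.41939321e+00,  3.13397001e-01,  1.49833993e+00, -8.55687160e-06,
        1.33100596e+00, -2.23430798e-01]), 'dq': array([ 0.00049039, -0.00061335, -0.00245552, -0.00144679,  0.00026485,
       -0.00080726]), 'tau': array([ 1.95163644e-03, -4.12900507e+01, -2.60142678e+01, -2.61324876e-04,
        3.05982423e-03, -1.00144106e-06]), 'eef_pos': array([ 192.1509471 , -488.34533344,  241.79876062]), 'ee_rot': array([-5.74894394e-04,  9.82488437e-01,  1.86322677e-01,  1.65549800e-05]), 'force': array([ 0.26525052,  0.68616575, -0.17312979]), 'wrist_torque': array([-0.0243772 , -0.06138864,  0.04101195]), 'grip_force': 0.0, 'grip_width': 1.0027034882975248}
```

View pics/scene0.png

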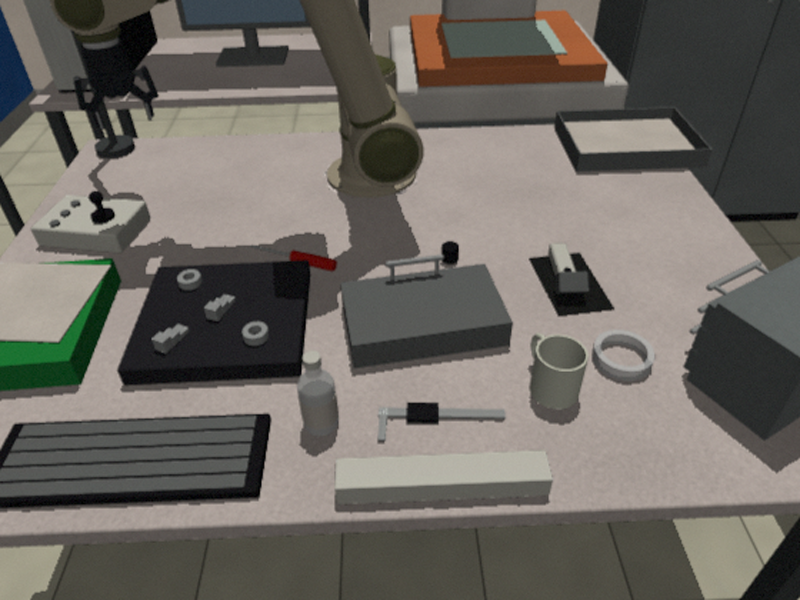

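View pics/top0.png

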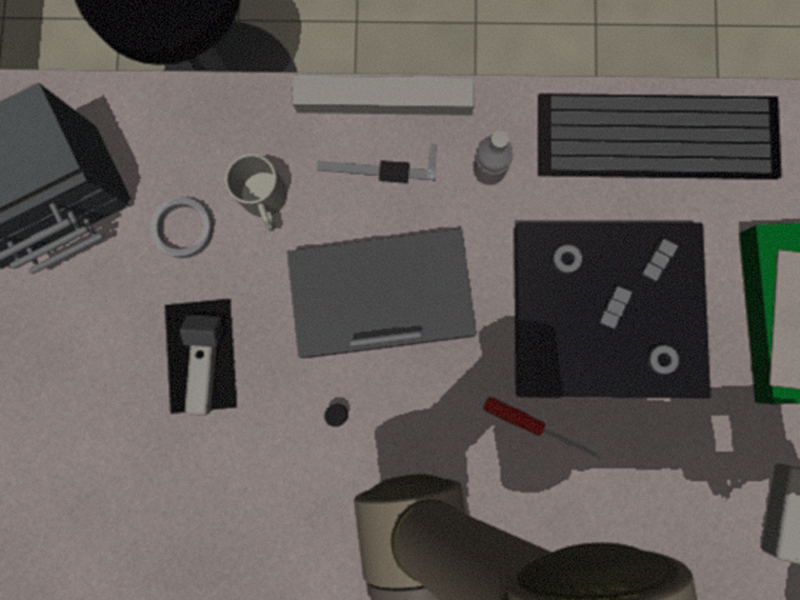

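Scene: the case is shut at centre, handle towards the robot (top view ~(386,338) in 800-px). On the granite are two rings at (568,258) and (664,360) and two step blocks at (615,307) and (660,260). The scanner is on its mat at (200,355), head up-image.

```bash
cat > h.py <<'E'
import numpy as np, cv2
from rig import sense, eyes
from scipy.spatial.transform import Rotation as R
def cal(n): return eyes.calibration(n)
def ray(n,uv,z):
    c=cal(n); T=np.array(c["cam_to_world"]); uv=np.atleast_2d(uv).astype(float)
    d=np.c_[(uv[:,0]-c["cx"])/c["fx"],(uv[:,1]-c["cy"])/c["fy"],np.ones(len(uv))]@T[:3,:3].T
    o=T[:3,3]; return o+d*((z-o[2])/d[:,2])[:,None]
def proj(n,P):
    c=cal(n); T=np.linalg.inv(c["cam_to_world"]); p=np.atleast_2d(P)@T[:3,:3].T+T[:3,3]
    return np.c_[p[:,0]/p[:,2]*c["fx"]+c["cx"],p[:,1]/p[:,2]*c["fy"]+c["cy"]]
def blobs(mask,amin=40):
    cs,_=cv2.findContours(mask.astype(np.uint8),cv2.RETR_EXTERNAL,cv2.CHAIN_APPROX_NONE)
    return [c for c in cs if cv2.contourArea(c)>amin]
def rect(n,c,z):
    "min-area rect of a contour cast onto plane z: centre, sizes, long-axis yaw"
    P=ray(n,c[:,0,:],z)[:,:2].astype(np.float32); (x,y),(w,h),a=cv2.minAreaRect(P)
    if w<h: w,h,a=h,w,a+90
    return np.round([x,y,w,h,(a+90)%180-90],1)
def st():
    s=sense(); q=s["ee_rot"]; M=R.from_quat(np.r_[q[1:],q[0]]).as_matrix()
    return s,s["eef_pos"],M
def to(p,yaw=None):
    "remaining move in tool axes (m): shift to world point p (mm); yaw = wanted angle (deg) of tool y in world, mod 180"
    s,e,M=st(); d=M.T@(np.array(p)-e)/1000
    o=np.degrees(np.arctan2(M[1,1],M[0,1])); print("t",round(s["time_s"],1),"eef",e.round(1),"tooly",round(o,1),"zdir",M[:,2].round(3),"shift",d.round(4))
    if yaw is not None:
        t=(yaw-o+90)%180-90; print("rz needed (tool z down => negative of world)",round(np.radians(-t),3),"deg",round(t,1))
E
python3 - <<'E'
from h import *
im=eyes.capture("top"); np.save("top0.npy",im)
v=im.max(2).astype(int)
def near(m,x,y,amin=30):
    for c in blobs(m,amin):
        if cv2.pointPolygonTest(c,(x/1.4286,y/1.4286),True)>-4: return c
hsv=cv2.cvtColor(im,cv2.COLOR_RGB2HSV)
for p in [(380,290),(600,370),(540,240),(345,300),(200,380),(200,330),(175,400),(568,248),(660,260),(615,307),(700,150)]: print(p,im[int(p[1]/1.4286),int(p[0]/1.4286)])
E
```

```text
(380, 290) [75 75 76]
(600, 370) [28 26 29]
(540, 240) [35 29 37]
(345, 300) [72 68 69]
(200, 380) [150 147 139]
(200, 330) [55 52 54]
(175, 400) [29 30 27]
(568, 248) [114 114 114]
(660, 260) [ 99 104 103]
(615, 307) [102 102 100]
(700, 150) [69 70 69]
```

Run:
```python
from h import *
im=np.load("top0.npy"); v=cv2.GaussianBlur(im,(3,3),0).max(2).astype(int); S=1.4286
def pick(m,x,y,amin=30):
    for c in blobs(m,amin):
        if cv2.pointPolygonTest(c,(x/S,y/S),True)>-6: return c
steel=(v>75)
for n,(x,y),z in [("ringA",(568,258),58),("ringB",(664,360),58),("stepA",(615,307),58),("stepB",(660,260),58)]:
    c=pick(steel,x,y); print(n,rect("top",c,z),len(c))
sat=im.max(2).astype(int)-im.min(2)
lid=(v>55)&(v<95)&(sat<10); m=cv2.morphologyEx(lid.astype(np.uint8),cv2.MORPH_OPEN,np.ones((5,5)))
print("lid",rect("top",pick(m,380,290),56))
print("plate",rect("top",pick(v<52,600,370,2000),40))
print("mat",rect("top",pick(v<45,175,400,300),3))
c=pick((v>110)&(sat<18),200,380); print("scanner handle",rect("top",c,30) if c is not None else None)
# handle bar: triangulate ends in both views
for n in("top","scene"):
    pass
print("bar top",ray("top",[[352/S,343/S],[421/S,335/S]],91).round(1))
print("bar scene",ray("scene",[[388/S,264/S],[438/S,260/S]],91).round(1))
print("mug",ray("top",[[252/S,175/S]],90).round(0),"cleaner",ray("top",[[499/S,140/S]],120).round(0),"loupe",ray("top",[[337/S,412/S]],25).round(0),"driver",ray("top",[[485/S,403/S],[545/S,430/S],[600/S,457/S]],15).round(0))
```

```text
ringA [ 622.6 -198.4   40.4   38.6  -89. ] 52
ringB [ 467.2 -345.3   41.1   39.4  -45. ] 52
stepA [ 547.3 -272.5   63.7   23.4  -26.8] 66
stepB [ 623.2 -342.8   65.1   23.6  -32.3] 70
lid [564.3  92.9 278.7 176.4 -81.6]
plate [ 545.3 -268.8  303.8  277.2  -89. ]
mat [460.6 389.9 175.5 105.8   6.5]
scanner handle [ 557.4   45.9 1328.4  913.8  -84.9]
bar top [[481.2 131.8  91. ]
 [495.2  28.4  91. ]]
bar scene [[496.5  33.8  91. ]
 [490.  126.2  91. ]]
mug [[738. 295.  90.]] cleaner [[789. -83. 120.]] loupe [[374. 159.  25.]] driver [[ 393.  -76.   15.]
 [ 353. -171.   15.]
 [ 312. -258.   15.]]
```

```bash
R='[0,0,0,0,0,-0.148,0.05]'; python3 -m jog '[[0,0,0,0,0,-0.148,0.05],[0,0,0,0,0,-0.148,0.05],[0,0,0,0,0,-0.148,0.05],[0,0,0,0,0,-0.148,0.05],[0,0,0,0,0,-0.148,0.05]]' 40; python3 -m jog '[[0,0,0,0,0,-0.148,0.05],[0,0,0,0,0,-0.148,0.05],[0,0,0,0,0,-0.148,0.05],[0,0,0,0,0,-0.148,0.05],[0,0,0,0,0,0,0.05]]'
python3 - <<'E'
from h import *
S=1.4286
to([489,80,150],7.7)
c=ray("top",[[289/S,252/S],[461/S,228/S],[475/S,335/S],[300/S,357/S]],56); print(c.round(1))
E
```

```text
time_s: 0.65
eef_pos: [192.2, -488.5, 242.0]
ee_rot: [-0.0, 0.847, 0.532, 0.0]
force: [0.4, -0.3, 0.4]
grip_width: 0.586
grip_force: 0.0
time_s: 1.15
eef_pos: [192.2, -488.5, 242.1]
ee_rot: [-0.0, 0.657, 0.754, 0.0]
force: [0.0, 0.2, 0.3]
grip_width: 0.588
grip_force: 0.0
t 1.1 eef [ 192.2 -488.5  242.1] tooly 7.9 zdir [-0.  0. -1.] shift [0.5224 0.3719 0.0923]
rz needed (tool z down => negative of world) 0.003 deg -0.2
[[624.6 239.7  56. ]
 [667.9 -31.7  56. ]
 [498.9 -55.5  56. ]
 [459.4 215.8  56. ]]
```

```bash
python3 -m jog '[[0.0403,0.0286,0,0,0,0,0.05],[0.0403,0.0286,0,0,0,0,0.05],[0.0403,0.0286,0,0,0,0,0.05],[0.0403,0.0286,0,0,0,0,0.05],[0.0403,0.0286,0,0,0,0,0.05]]' >/dev/null; python3 -m jog '[[0.0403,0.0286,0,0,0,0,0.05],[0.0403,0.0286,0,0,0,0,0.05],[0.0403,0.0286,0,0,0,0,0.05],[0.0403,0.0286,0,0,0,0,0.05],[0.0403,0.0286,0,0,0,0,0.05]]' >/dev/null;  python3 -m jog '[[0.0403,0.0286,0,0,0,0,0.05],[0.0403,0.0286,0,0,0,0,0.05],[0.0403,0.0286,0,0,0,0,0.05],[0,0,0.04,0,0,0,0.05],[0,0,0.04,0,0,-0.01,0.05]]'
python3 - <<'E'
from h import *
to([488.5,81,83],8.4)
im=eyes.capture("scene"); cv2.imwrite("pics/s1.png",cv2.resize(im[130:270,210:400,::-1],(760,560),interpolation=cv2.INTER_CUBIC))
E
```

```text
time_s: 2.65
eef_pos: [490.0, 82.3, 161.5]
ee_rot: [0.001, 0.654, 0.756, 0.001]
force: [0.0, 0.1, -0.8]
grip_width: 0.591
grip_force: 0.0
t 2.6 eef [490.   82.3 161.5] tooly 8.3 zdir [ 0.002 -0.    -1.   ] shift [-0.0011 -0.0018  0.0785]
rz needed (tool z down => negative of world) -0.002 deg 0.1
```

View pics/s1.png

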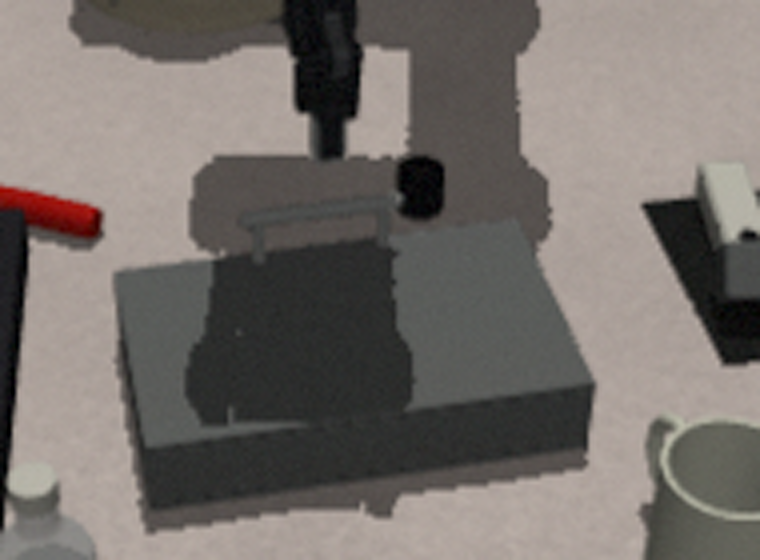

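The open fingers stand centred above the bar (crop ~(325,210)). Descending and pinching it.

```bash
python3 -m jog '[[0,-0.0015,0.03,0,0,0,0.05],[0,0,0.03,0,0,0,0.05],[0,0,0.015,0,0,0,0.05],[0,0,0,0,0,0,0.05],[0,0,0,0,0,0,0.05]]'; python3 -m jog '[[0,0,0,0,0,0,0.0],[0,0,0,0,0,0,0.0],[0,0,0,0,0,0,0.0],[0,0,0,0,0,0,0.0],[0,0,0,0,0,0,0.0]]' 30;python3 -m jog '[[0,0,0,0,0,0,0.0],[0,0,0,0,0,0,0.0]]' 30
python3 - <<'E'
from h import *
to([488.5,81,83],8.4)
r=np.hypot(160,41);a0=np.arctan2(41,-160); P=[]
for k in range(19):
    a=a0-1.75*k/18; P.append([r*np.cos(a),r*np.sin(a)])
P=np.array(P); D=np.diff(P,axis=0); print(np.c_[D[:,0],-D[:,1]].round(1).tolist()); print(P[-1])
E
```

```text
time_s: 3.2
eef_pos: [488.6, 80.5, 88.4]
ee_rot: [0.0, 0.654, 0.756, 0.0]
force: [0.2, -0.2, 0.1]
grip_width: 0.59
grip_force: 0.0
time_s: 3.7
eef_pos: [488.6, 80.7, 88.1]
ee_rot: [0.001, 0.654, 0.757, 0.001]
force: [0.4, 1.0, 6.5]
grip_width: 0.117
grip_force: 29.4
time_s: 3.9
eef_pos: [488.5, 80.7, 88.1]
ee_rot: [0.001, 0.654, 0.757, 0.0]
force: [-0.5, 0.5, 5.6]
grip_width: 0.118
grip_force: 29.4
t 3.9 eef [488.5  80.7  88.1] tooly 8.4 zdir [ 0.002 -0.    -1.   ] shift [0.0003 0.     0.0051]
rz needed (tool z down => negative of world) -0.001 deg 0.0
[[4.7, -15.3], [6.2, -14.8], [7.6, -14.1], [8.9, -13.3], [10.2, -12.4], [11.4, -11.3], [12.4, -10.2], [13.3, -8.9], [14.1, -7.6], [14.8, -6.2], [15.3, -4.7], [15.7, -3.2], [16.0, -1.7], [16.1, -0.1], [16.0, 1.4], [15.8, 3.0], [15.4, 4.5], [14.9, 6.0]]
[ 68.86279273 150.12966322]
```

```bash
python3 -m jog '[[0,0.0047,-0.0153,0,0,0,0],[0,0.0062,-0.0148,0,0,0,0],[0,0.0076,-0.0141,0,0,0,0],[0,0.0089,-0.0133,0,0,0,0],[0,0.0102,-0.0124,0,0,0,0]]'; python3 -m jog '[[0,0.0114,-0.0113,0,0,0,0],[0,0.0124,-0.0102,0,0,0,0],[0,0.0133,-0.0089,0,0,0,0],[0,0.0141,-0.0076,0,0,0,0],[0,0.0148,-0.0062,0,0,0,0]]';  python3 -m jog '[[0,0.0153,-0.0047,0,0,0,0],[0,0.0157,-0.0032,0,0,0,0],[0,0.016,-0.0017,0,0,0,0],[0,0.0161,-0.0001,0,0,0,0],[0,0,0,0,0,0,0]]'
python3 - <<'E'
from h import *
to([716.8-2,115,200-3],8.4)
E
```

```text
time_s: 4.4
eef_pos: [523.2, 85.9, 157.3]
ee_rot: [-0.002, 0.654, 0.757, -0.003]
force: [-9.9, -3.8, 4.0]
grip_width: 0.12
grip_force: 29.7
time_s: 4.9
eef_pos: [590.4, 95.8, 203.5]
ee_rot: [0.0, 0.654, 0.757, -0.0]
force: [-6.8, -1.0, 11.0]
grip_width: 0.11
grip_force: 30.9
time_s: 5.4
eef_pos: [653.9, 105.2, 211.3]
ee_rot: [0.0, 0.654, 0.757, 0.0]
force: [-0.6, -0.2, 4.1]
grip_width: 0.116
grip_force: 32.0
t 5.4 eef [653.9 105.2 211.3] tooly 8.4 zdir [ 0.001  0.    -1.   ] shift [0.0008 0.0616 0.0144]
rz needed (tool z down => negative of world) -0.001 deg 0.0
```

```bash
python3 -m jog '[[0,0.016,0.0014,0,0,0,0],[0,0.0158,0.003,0,0,0,0],[0,0.0154,0.0045,0,0,0,0],[0,0.011,0.0045,0,0,0,0],[0,0,0,0,0,0,0]]'; python3 -m jog '[[0,0.002,0.001,0,0,0,0],[0,0,0,0,0,0,0]]';  python3 - <<'E'
from h import *
to([716.8-2,115,200-3],8.4)
im=eyes.capture("scene"); cv2.imwrite("pics/s2.png",cv2.resize(im[50:280,180:460,::-1],(700,575),interpolation=cv2.INTER_CUBIC))
E
```

```text
time_s: 5.9
eef_pos: [711.1, 113.6, 197.1]
ee_rot: [-0.0, 0.654, 0.757, 0.0]
force: [0.5, 0.6, 1.4]
grip_width: 0.114
grip_force: 32.5
time_s: 6.1
eef_pos: [712.2, 113.8, 196.6]
ee_rot: [-0.0, 0.654, 0.757, -0.0]
force: [-0.6, 1.1, 0.9]
grip_width: 0.113
grip_force: 32.4
t 6.1 eef [712.2 113.8 196.6] tooly 8.4 zdir [-0.001  0.    -1.   ] shift [ 0.0008  0.0028 -0.0004]
rz needed (tool z down => negative of world) -0.001 deg 0.0
```

View pics/s2.png

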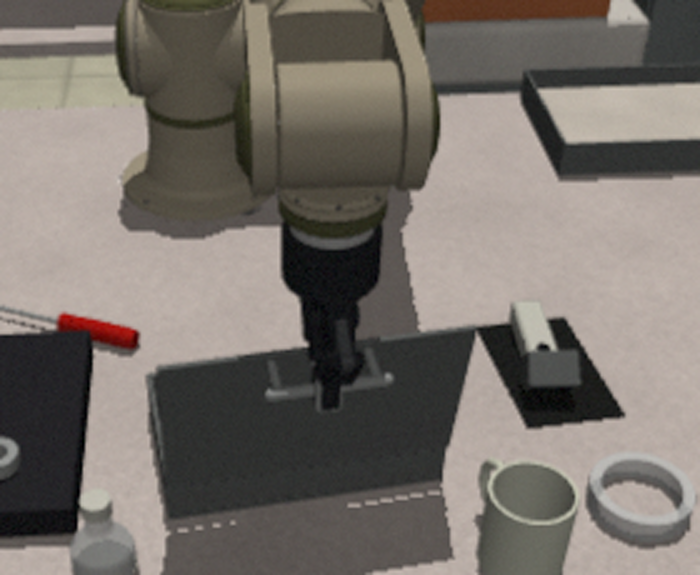

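The lid is up in the pinch, just short of the stop. Pressing lightly on, then releasing and rising.

```bash
python3 -m jog '[[0,0.003,0.001,0,0,0,0],[0,0,0,0,0,0,0]]'; python3 -m jog '[[0,0.003,0.001,0,0,0,0],[0,0,0,0,0,0,0]]'
```

```text
time_s: 6.35
eef_pos: [714.9, 114.2, 195.4]
ee_rot: [-0.001, 0.654, 0.757, -0.001]
force: [-4.9, 0.9, 1.1]
grip_width: 0.112
grip_force: 32.4
time_s: 6.55
eef_pos: [715.2, 114.2, 195.4]
ee_rot: [-0.004, 0.654, 0.757, -0.004]
force: [-27.8, -3.6, 10.9]
grip_width: 0.114
grip_force: 33.7
```

```bash
python3 -m jog '[[0,-0.0025,0,0,0,0,0],[0,0,0,0,0,0,0.02],[0,0,0,0,0,0,0.02],[0,0,0,0,0,0,0.02],[0,0,0,0,0,0,0.02]]';  python3 -m jog '[[0,0,-0.015,0,0,0,0.02],[0,0,-0.03,0,0,0,0.02],[0,0,-0.03,0,0,0,0.02],[0,0,-0.01,0,0,0,0.02],[-0.04,-0.02,0,0,0,0,0.065]]';python3 -m jog '[[-0.045,-0.012,0,0,0,0,0.065],[-0.045,-0.012,0,0,0,0,0.065],[-0.045,-0.012,0,0,0,0,0.065],[-0.045,-0.012,0,0,0,0,0.065],[0,0,0,0,0,0,0.065]]'
python3 - <<'E'
from h import *
to([622.6,-198.4,120],8.4)
S=1.4286
a=eyes.capture("scene"); b=eyes.capture("top")
np.save("top1.npy",b); np.save("scene1.npy",a)
A=cv2.resize(a[175:275,80:230,::-1],(600,400),interpolation=cv2.INTER_CUBIC);B=cv2.resize(b[:,:,::-1],(267,200))
cv2.imwrite("pics/s3.png",A); cv2.imwrite("pics/t3.png",cv2.resize(b[140:290,100:500,::-1],(800,300)))
E
```

```text
time_s: 7.05
eef_pos: [716.2, 114.1, 194.5]
ee_rot: [0.0, 0.654, 0.757, 0.0]
force: [-0.3, -0.3, 1.1]
grip_width: 0.228
grip_force: 0.0
time_s: 7.55
eef_pos: [702.9, 75.2, 280.0]
ee_rot: [0.001, 0.652, 0.759, 0.001]
force: [0.4, -0.6, -0.5]
grip_width: 0.389
grip_force: 0.0
time_s: 8.05
eef_pos: [679.7, -119.2, 278.2]
ee_rot: [-0.0, 0.656, 0.755, -0.001]
force: [0.6, -0.2, -0.3]
grip_width: 0.764
grip_force: 0.0
t 8.1 eef [ 679.7 -119.2  278.2] tooly 8.0 zdir [-0.002 -0.001 -1.   ] shift [-0.0704 -0.0672  0.1584]
rz needed (tool z down => negative of world) -0.007 deg 0.4
```

View pics/s3.png

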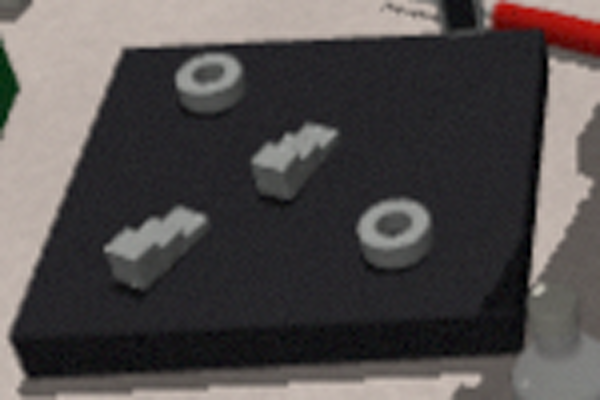

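View pics/t3.png

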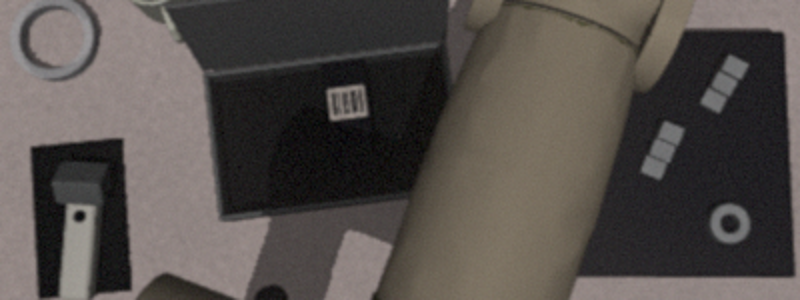

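Lid rests open; label at full-frame pixel (274,191). Both step blocks have their tall end toward the camera (+x, −y). Picking ring A first.

```bash
python3 -m jog '[[-0.0352,-0.0336,0,0,0,0,0.065],[-0.0352,-0.0336,0,0,0,0,0.065],[0,0,0.045,0,0,-0.007,0.065],[0,0,0.045,0,0,0,0.065],[0,0,0.045,0,0,0,0.065]]' 40 >/dev/null;  python3 -m jog '[[0,0,0.045,0,0,0,0.065],[0,0,0.02,0,0,0,0.065],[0,0,0,0,0,0,0.065]]'
python3 - <<'E'
from h import *
to([622.6,-198.4,51],8.4)
print(ray("top",[[274,191.5]],45))
a=eyes.capture("scene");  cv2.imwrite("pics/s4.png",cv2.resize(a[150:280,100:260,::-1],(640,520),interpolation=cv2.INTER_CUBIC))
E
```

```text
time_s: 8.95
eef_pos: [623.3, -190.4, 76.0]
ee_rot: [-0.003, 0.65, 0.76, -0.001]
force: [0.6, 0.4, 0.8]
grip_width: 0.762
grip_force: 0.0
t 8.9 eef [ 623.3 -190.4   76. ] tooly 8.9 zdir [-0.006  0.003 -1.   ] shift [-0.0079 -0.0018  0.025 ]
rz needed (tool z down => negative of world) 0.008 deg -0.5
[[594.68451647  77.22160934  45.        ]]
```

View pics/s4.png

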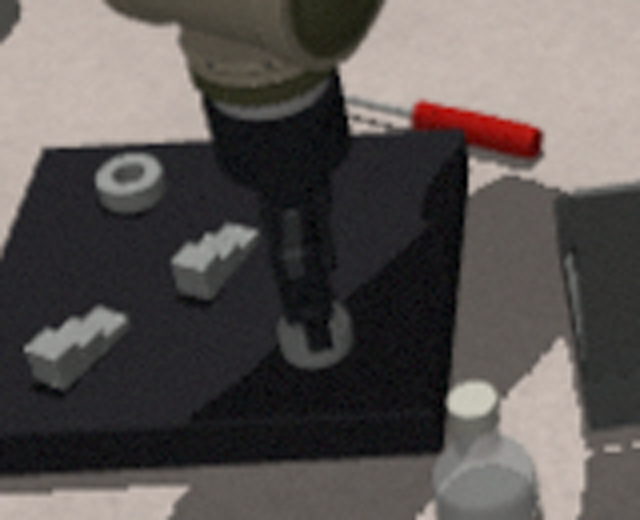

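The hand is above ring A (crop (315,330)), 8 mm toward +y. Correcting, lowering and gripping.

```bash
python3 -m jog '[[-0.008,-0.0015,0,0,0,0,0.065],[0,0,0.015,0,0,0,0.065],[0,0,0.01,0,0,0,0.065],[0,0,0,0,0,0,0.065],[0,0,0,0,0,0,0.03]]' 40 ;  python3 -m jog '[[0,0,0,0,0,0,0.03],[0,0,0,0,0,0,0.03],[0,0,0,0,0,0,0.03],[0,0,0,0,0,0,0.03]]' 40; python3 -m jog '[[0,0,-0.02,0,0,0,0.03],[0,0,-0.04,0,0,0,0.03],[0,0,-0.04,0,0,0,0.03],[0,0,0,0,0,0,0.03]]' 40;python3 - <<'E'
from h import *
c=np.array([562.7,92.1]); a=np.radians(8.4); Rm=np.array([[np.cos(a),-np.sin(a)],[np.sin(a),np.cos(a)]])
for n,p in dict(rA=(20,70),rB=(-42,70),sA=(-40,-89),sB=(36,-89)).items(): print(n,(c+Rm@p).round(1))
to(np.r_[c+Rm@(20,70),120],8.4)
E
```

```text
time_s: 9.5
eef_pos: [624.2, -200.8, 54.5]
ee_rot: [-0.0, 0.651, 0.759, -0.0]
force: [-0.6, 0.1, 0.6]
grip_width: 0.609
grip_force: 0.0
time_s: 9.9
eef_pos: [624.5, -201.0, 55.4]
ee_rot: [0.0, 0.651, 0.759, 0.0]
force: [-1.8, -0.4, 6.3]
grip_width: 0.497
grip_force: 41.1
time_s: 10.3
eef_pos: [626.2, -201.8, 160.5]
ee_rot: [0.005, 0.651, 0.759, 0.001]
force: [0.4, -1.0, -1.4]
grip_width: 0.498
grip_force: 41.2
rA [572.3 164.3]
rB [510.9 155.2]
sA [536.1  -1.8]
sB [611.3   9.3]
t 10.3 eef [ 626.2 -201.8  160.5] tooly 8.8 zdir [ 0.009 -0.005 -1.   ] shift [0.3702 0.0022 0.0383]
rz needed (tool z down => negative of world) 0.007 deg -0.4
```

```bash
python3 -m jog '[[0.0402,-0.0017,0,0,0,0.007,0.03],[0.0402,-0.0017,0,0,0,0,0.03],[0.0402,-0.0017,0,0,0,0,0.03],[0.0402,-0.0017,0,0,0,0,0.03],[0.0402,-0.0017,0,0,0,0,0.03]]' >/dev/null;  python3 -m jog '[[0.0402,-0.0017,0,0,0,0,0.03],[0.0402,-0.0017,0,0,0,0,0.03],[0.0402,-0.0017,0,0,0,0,0.03],[0.0402,-0.0017,0,0,0,0,0.03],[0.0402,-0.0017,0,0,0,0,0.03]]' >/dev/null; python3 -m jog '[[0,0,0.03,0,0,0,0.03],[0,0,0.02,0,0,0,0.03],[0,0,0,0,0,0,0.03]]' 40;python3 - <<'E'
from h import *
to([547.8,193,25.5],8.4)
E
```

```text
time_s: 11.6
eef_pos: [546.6, 194.3, 101.2]
ee_rot: [-0.002, 0.653, 0.757, -0.003]
force: [0.1, -0.2, -1.7]
grip_width: 0.494
grip_force: 41.2
t 11.6 eef [546.6 194.3 101.2] tooly 8.4 zdir [-0.007 -0.001 -1.   ] shift [-0.0015  0.0015  0.0756]
rz needed (tool z down => negative of world) -0.0 deg 0.0
```

```bash
python3 -m jog '[[0,0,0.03,0,0,0,0.03],[0,0,0.02,0,0,0,0.03],[0,0,0.015,0,0,0,0.03],[0,0,0.005,0,0,0,0.03],[0,0,0,0,0,0,0.03]]';  python3 -m jog '[[0,0,0.002,0,0,0,0.03],[0,0,0,0,0,0,0.03]]'
```

```text
time_s: 12.1
eef_pos: [548.8, 194.2, 34.8]
ee_rot: [-0.0, 0.654, 0.757, -0.0]
force: [0.9, 0.3, -0.7]
grip_width: 0.495
grip_force: 41.2
time_s: 12.3
eef_pos: [549.0, 194.3, 33.4]
ee_rot: [0.0, 0.654, 0.757, 0.0]
force: [0.2, -0.3, -1.4]
grip_width: 0.494
grip_force: 41.2
```

```bash
python3 -m jog '[[0,0,0.003,0,0,0,0.03],[0,0,0.002,0,0,0,0.03],[0,0,0.001,0,0,0,0.03],[0,0,0,0,0,0,0.03]]';  python3 -m jog '[[0,0,0.001,0,0,0,0.03],[0,0,0,0,0,0,0.03]]'; python3 -m jog '[[0,0,0.001,0,0,0,0.03],[0,0,0,0,0,0,0.03]]'
```

```text
time_s: 12.7
eef_pos: [548.5, 194.3, 26.6]
ee_rot: [-0.0, 0.654, 0.757, -0.0]
force: [-0.0, -0.5, -2.8]
grip_width: 0.495
grip_force: 41.2
time_s: 12.9
eef_pos: [548.6, 194.3, 25.6]
ee_rot: [-0.0, 0.654, 0.757, -0.0]
force: [-0.1, -0.3, -2.2]
grip_width: 0.499
grip_force: 41.2
time_s: 13.1
eef_pos: [548.7, 194.3, 25.4]
ee_rot: [0.0, 0.654, 0.757, 0.0]
force: [-2.9, 0.4, 5.4]
grip_width: 0.495
grip_force: 41.8
```

```bash
python3 -m jog '[[0,0,0,0,0,0,0.055],[0,0,0,0,0,0,0.055],[0,0,0,0,0,0,0.055],[0,0,-0.03,0,0,0,0.055],[0,0,-0.04,0,0,0,0.062]]' 40;  python3 -m jog '[[0,0,-0.04,0,0,0,0.062],[-0.0402,-0.0123,-0.005,0,0,0,0.062],[-0.0402,-0.0123,0,0,0,0,0.062],[-0.0402,-0.0123,0,0,0,0,0.062],[-0.0402,-0.0123,0,0,0,0,0.062]]' >/dev/null; python3 -m jog '[[-0.0402,-0.0123,0,0,0,0,0.062],[-0.0402,-0.0123,0,0,0,0,0.062],[-0.0402,-0.0123,0,0,0,0,0.062],[-0.0402,-0.0123,0,0,0,0,0.062],[-0.0402,-0.0123,0,0,0,0,0.062]]' >/dev/null;python3 -m jog '[[-0.0402,-0.0123,0,0,0,0,0.062],[-0.0402,-0.0123,0,0,0,0,0.062],[-0.0402,-0.0123,0,0,0,0,0.062],[-0.0402,-0.0123,0,0,0,0,0.062],[0,0,0,0,0,0,0.062]]'
python3 - <<'E'
from h import *
to([467,-347,55],8.4)
for p in("top","scene"): 
    im=eyes.capture(p); np.save(p+"2.npy",im)
im=np.load("top2.npy"); v=cv2.GaussianBlur(im,(3,3),0).max(2).astype(int)
m=np.zeros(v.shape,bool); m[155:275,360:500]=True
for c in blobs((v>75)&m,40): print(rect("top",c,58),c.mean(0))
cv2.imwrite("pics/t5.png",cv2.resize(im[130:330,100:520,::-1],(798,380),interpolation=cv2.INTER_CUBIC))
E
```

```text
time_s: 13.6
eef_pos: [547.6, 194.1, 93.9]
ee_rot: [-0.001, 0.654, 0.757, -0.002]
force: [-0.0, -0.4, -0.2]
grip_width: 0.725
grip_force: 0.0
time_s: 15.1
eef_pos: [465.2, -350.4, 139.4]
ee_rot: [0.001, 0.655, 0.755, -0.0]
force: [0.7, 1.5, -0.1]
grip_width: 0.728
grip_force: 0.0
t 15.1 eef [ 465.2 -350.4  139.4] tooly 8.1 zdir [ 0.    -0.001 -1.   ] shift [0.0033 0.0022 0.0844]
rz needed (tool z down => negative of world) -0.005 deg 0.3
[ 425.5 -399.3   69.    29.3  -57. ] [[489.05882353 268.91176471]]
[ 454.4 -338.7   29.8   14.7   61.5] [[461.78125 257.15625]]
[ 619.  -412.4  131.    31.2    1. ] [[495.31654676 180.8705036 ]]
```

View pics/t5.png

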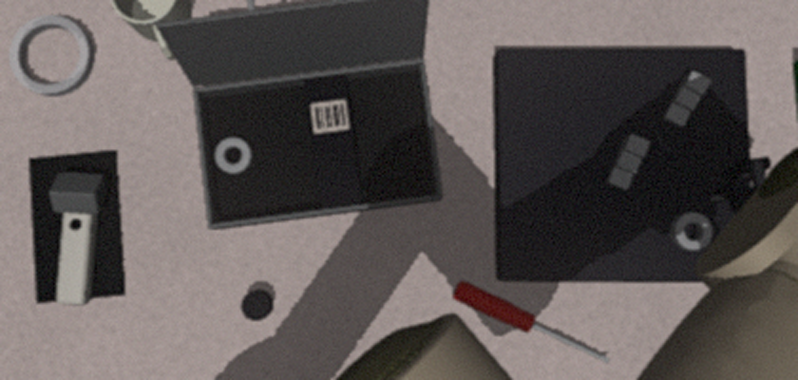

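Ring A lies flat in the wider bay (crop (234,155)); ring B is unmoved beside the hand (692,230). Gripping ring B.

```bash
python3 -m jog '[[0.0033,0.002,0.03,0,0,-0.005,0.062],[0,0,0.03,0,0,0,0.062],[0,0,0.017,0,0,0,0.062],[0,0,0.006,0,0,0,0.062],[0,0,0,0,0,0,0.062]]' 40 ;  python3 -m jog '[[0,0,0,0,0,0,0.03],[0,0,0,0,0,0,0.03],[0,0,0,0,0,0,0.03],[0,0,0,0,0,0,0.03],[0,0,0,0,0,0,0.03]]' 40; python3 -m jog '[[0,0,-0.02,0,0,0,0.03],[0,0,-0.04,0,0,0,0.03],[0,0,-0.04,0,0,0,0.03],[0,0,0,0,0,0,0.03]]' 40;python3 - <<'E'
from h import *
to([556.9,131.7,120],8.4)
E
```

```text
time_s: 15.7
eef_pos: [468.2, -341.5, 56.5]
ee_rot: [-0.0, 0.651, 0.759, 0.0]
force: [-0.2, 0.8, 0.5]
grip_width: 0.727
grip_force: 0.0
time_s: 16.2
eef_pos: [468.5, -342.6, 58.4]
ee_rot: [0.001, 0.652, 0.759, -0.0]
force: [-0.5, 2.2, 4.7]
grip_width: 0.493
grip_force: 39.8
time_s: 16.6
eef_pos: [469.8, -344.1, 163.2]
ee_rot: [0.006, 0.652, 0.759, -0.001]
force: [0.5, -0.1, -1.3]
grip_width: 0.497
grip_force: 41.0
t 16.6 eef [ 469.8 -344.1  163.2] tooly 8.7 zdir [ 0.008 -0.008 -1.   ] shift [0.4576 0.1576 0.0398]
rz needed (tool z down => negative of world) 0.005 deg -0.3
```

```bash
python3 -m jog '[[0.0381,0.0131,0,0,0,0.005,0.03],[0.0381,0.0131,0,0,0,0,0.03],[0.0381,0.0131,0,0,0,0,0.03],[0.0381,0.0131,0,0,0,0,0.03],[0.0381,0.0131,0,0,0,0,0.03]]' >/dev/null;  python3 -m jog '[[0.0381,0.0131,0,0,0,0,0.03],[0.0381,0.0131,0,0,0,0,0.03],[0.0381,0.0131,0,0,0,0,0.03],[0.0381,0.0131,0,0,0,0,0.03],[0.0381,0.0131,0,0,0,0,0.03]]' >/dev/null; python3 -m jog '[[0.0381,0.0131,0,0,0,0,0.03],[0.0381,0.0131,0,0,0,0,0.03],[0,0,0.03,0,0,0,0.03],[0,0,0.02,0,0,0,0.03],[0,0,0,0,0,0,0.03]]' 40;python3 - <<'E'
from h import *
to([556.9,131.7,28.4],8.4)
E
```

```text
time_s: 18.1
eef_pos: [555.1, 133.1, 104.1]
ee_rot: [-0.002, 0.653, 0.757, -0.002]
force: [-0.2, -0.1, 0.1]
grip_width: 0.492
grip_force: 41.0
t 18.1 eef [555.1 133.1 104.1] tooly 8.4 zdir [-0.005 -0.    -1.   ] shift [-0.0017  0.002   0.0757]
rz needed (tool z down => negative of world) -0.0 deg 0.0
```

```bash
python3 -m jog '[[-0.001,0,0.03,0,0,0,0.03],[0,0,0.02,0,0,0,0.03],[0,0,0.015,0,0,0,0.03],[0,0,0.007,0,0,0,0.03],[0,0,0.003,0,0,0,0.03]]' >/dev/null;  python3 -m jog '[[0,0,0.002,0,0,0,0.03],[0,0,0,0,0,0,0.03]]'; python3 -m jog '[[0,0,0.001,0,0,0,0.03],[0,0,0,0,0,0,0.03]]'; python3 -m jog '[[0,0,0.001,0,0,0,0.03],[0,0,0,0,0,0,0.03]]'
```

```text
time_s: 18.8
eef_pos: [557.3, 131.8, 30.4]
ee_rot: [0.0, 0.654, 0.757, 0.0]
force: [-0.4, -0.2, -1.2]
grip_width: 0.488
grip_force: 41.0
time_s: 19.0
eef_pos: [557.1, 131.8, 29.0]
ee_rot: [0.0, 0.654, 0.757, 0.0]
force: [-0.7, -0.7, -0.5]
grip_width: 0.491
grip_force: 41.0
time_s: 19.2
eef_pos: [557.2, 131.8, 28.4]
ee_rot: [0.0, 0.654, 0.757, 0.0]
force: [-2.2, -0.3, 5.5]
grip_width: 0.493
grip_force: 41.6
```

```bash
python3 -m jog '[[0,0,0,0,0,0,0.055],[0,0,0,0,0,0,0.055],[0,0,0,0,0,0,0.055],[0,0,-0.03,0,0,0,0.055],[0,0,-0.04,0,0,0,0.055]]' 40;  python3 -m jog '[[0,0,-0.04,0,0,0,0.055],[0,0,0,0,0,0,0.055]]' >/dev/null;  python3 - <<'E'
from h import *
for p in("top","scene"): 
    im=eyes.capture(p); np.save(p+"3.npy",im)
im=np.load("top3.npy"); v=cv2.GaussianBlur(im,(3,3),0).max(2).astype(int)
m=np.zeros(v.shape,bool); m[155:275,365:490]=True
for c in blobs((v>68)&m,40): print(rect("top",c,58),c.mean(0))
cv2.imwrite("pics/t6.png",cv2.resize(im[130:330,100:520,::-1],(798,380),interpolation=cv2.INTER_CUBIC))
a=np.load("scene3.npy");va=cv2.GaussianBlur(a,(3,3),0).max(2).astype(int);m=np.zeros(va.shape,bool); m[195:250,100:210]=True
for c in blobs((va>70)&m,40): print(rect("scene",c,52),c.mean(0))
to([547,-274,120])
E
```

```text
time_s: 19.7
eef_pos: [555.9, 131.7, 97.0]
ee_rot: [-0.002, 0.654, 0.757, -0.001]
force: [0.8, 0.0, 0.8]
grip_width: 0.644
grip_force: 0.0
[ 546.6 -272.7   64.7   24.5  -26.7] [[430.79104478 214.7761194 ]]
[ 623.2 -342.8   67.6   25.   -32.3] [[461.76470588 181.61764706]]
[ 620.6 -348.8   63.3   41.8  -31.8] [[117.9137931  234.37931034]]
[ 545.6 -278.2   63.7   37.3  -24.3] [[152.43137255 213.09803922]]
[ 500.2 -414.4   82.2   18.3   15.5] [[101.97777778 203.02222222]]
t 20.0 eef [557.  131.8 138.1] tooly 8.4 zdir [ 0.001  0.    -1.   ] shift [-0.4    -0.069   0.0181]
```

View pics/t6.png

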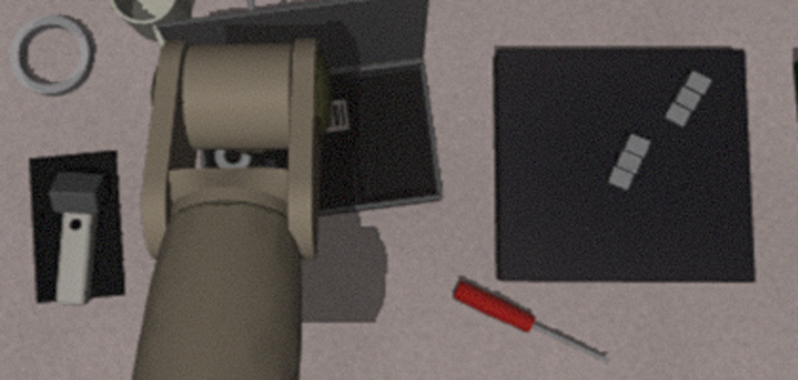

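Rings A and B are in; step blocks at crop (630,162) and (689,98) are unmoved. Going to step A with the tool turned across its width.

```bash
python3 -m jog '[[-0.0403,-0.0065,0,0,0,0,0.055],[-0.0403,-0.0065,0,0,0,0,0.05],[-0.0403,-0.0065,0,0,0,0,0.05],[-0.0403,-0.0065,0,0,0,0,0.05],[-0.0403,-0.0065,0,0,0,0,0.05]]' >/dev/null; python3 -m jog '[[-0.0403,-0.0065,0,0,0,0,0.05],[-0.0403,-0.0065,0,0,0,0,0.05],[-0.0403,-0.0065,0,0,0,0,0.05],[-0.0403,-0.0065,0,0,0,0,0.05],[-0.0403,-0.0065,0,0,0,0,0.05]]' >/dev/null; python3 -m jog '[[0,0,0,0,0,-0.147,0.05],[0,0,0,0,0,-0.147,0.05],[0,0,0,0,0,-0.147,0.05],[0,0,0,0,0,-0.147,0.05],[0,0,0,0,0,-0.147,0.05]]' >/dev/null; python3 -m jog '[[0,0,0,0,0,-0.147,0.05],[0,0,0,0,0,-0.147,0.05],[0,0,0.03,0,0,-0.02,0.05],[0,0,0,0,0,0,0.05]]'
python3 - <<'E'
from h import *
to([552,-276,56],68.5)
E
```

```text
time_s: 21.9
eef_pos: [549.2, -274.9, 102.9]
ee_rot: [-0.004, 0.187, 0.982, 0.002]
force: [-1.2, 0.5, -0.5]
grip_width: 0.584
grip_force: 0.0
t 21.9 eef [ 549.2 -274.9  102.9] tooly 68.5 zdir [-0.007  0.005 -1.   ] shift [-0.0034 -0.0001  0.0469]
rz needed (tool z down => negative of world) -0.001 deg 0.0
```

```bash
python3 -m jog '[[-0.002,0,0.02,0,0,0,0.05],[0,0,0.018,0,0,0,0.05],[0,0,0.008,0,0,0,0.05],[0,0,0,0,0,0,0.05],[0,0,0,0,0,0,0.05]]' 40; python3 -m jog '[[0,0,0,0,0,0,0.015],[0,0,0,0,0,0,0.015],[0,0,0,0,0,0,0.015],[0,0,0,0,0,0,0.015],[0,0,0,0,0,0,0.015]]'
python3 - <<'E'
from h import *
to([552,-276,56],68.5)
a=eyes.capture("scene");  cv2.imwrite("pics/s7.png",cv2.resize(a[170:260,90:230,::-1],(700,450),interpolation=cv2.INTER_CUBIC))
E
```

```text
time_s: 22.4
eef_pos: [553.4, -277.3, 62.5]
ee_rot: [0.0, 0.187, 0.982, -0.0]
force: [-0.2, -0.4, 1.4]
grip_width: 0.585
grip_force: 0.0
time_s: 22.9
eef_pos: [553.5, -277.3, 62.8]
ee_rot: [0.001, 0.187, 0.982, -0.0]
force: [-1.1, 1.3, 5.1]
grip_width: 0.27
grip_force: 40.1
t 22.9 eef [ 553.5 -277.3   62.8] tooly 68.5 zdir [ 0.001 -0.001 -1.   ] shift [0.0019 0.0007 0.0068]
rz needed (tool z down => negative of world) -0.001 deg 0.0
```

View pics/s7.png

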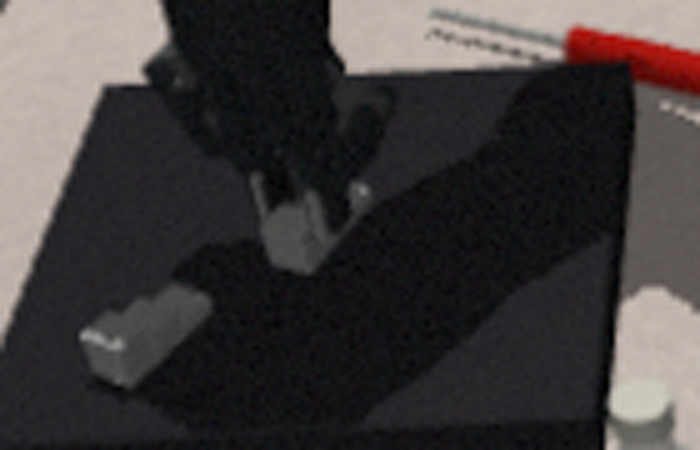

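Step A is pinched across its tall/middle part (crop (300,230)); lifting and carrying it to the narrow bay.

```bash
python3 -m jog '[[0,0,-0.02,0,0,0,0.015],[0,0,-0.04,0,0,0,0.015],[0,0,-0.04,0,0,0,0.015],[0,0,0,0,0,-0.13,0.015],[0,0,0,0,0,-0.13,0.015]]' 50; python3 -m jog '[[0,0,0,0,0,-0.13,0.015],[0,0,0,0,0,-0.132,0.015],[-0.0042,0.0393,0,0,0,0,0.015],[-0.0042,0.0393,0,0,0,0,0.015],[-0.0042,0.0393,0,0,0,0,0.015]]' >/dev/null;python3 -m jog '[[-0.0042,0.0393,0,0,0,0,0.015],[-0.0042,0.0393,0,0,0,0,0.015],[-0.0042,0.0393,0,0,0,0,0.015],[-0.0042,0.0393,0,0,0,0,0.015],[0,0,0.03,0,0,0,0.015]]' >/dev/null; python3 -m jog '[[0,0,0.02,0,0,0,0.015],[0,0,0,0,0,0,0.015]]';  python3 - <<'E'
from h import *
to([542.6,-0.8,32.8],98.4)
E
```

```text
time_s: 23.45
eef_pos: [553.2, -277.3, 162.8]
ee_rot: [0.001, 0.055, 0.998, -0.001]
force: [-0.9, -0.1, -2.1]
grip_width: 0.264
grip_force: 49.4
time_s: 24.65
eef_pos: [540.5, -0.1, 109.3]
ee_rot: [-0.003, -0.073, 0.997, 0.001]
force: [0.6, -0.3, -1.6]
grip_width: 0.264
grip_force: 49.5
t 24.6 eef [ 5.405e+02 -1.000e-01  1.093e+02] tooly 98.4 zdir [-0.005  0.001 -1.   ] shift [-0.0023 -0.0011  0.0765]
rz needed (tool z down => negative of world) 0.0 deg -0.0
```

```bash
python3 -m jog '[[0,0,0.03,0,0,0,0.015],[0,0,0.02,0,0,0,0.015],[0,0,0.015,0,0,0,0.015],[0,0,0.007,0,0,0,0.015],[0,0,0,0,0,0,0.015]]';  python3 -m jog '[[0,0,0.002,0,0,0,0.015],[0,0,0.001,0,0,0,0.015],[0,0,0,0,0,0,0.015]]'
```

```text
time_s: 25.15
eef_pos: [542.1, -0.9, 39.8]
ee_rot: [-0.0, -0.073, 0.997, 0.0]
force: [0.1, 0.2, -0.6]
grip_width: 0.27
grip_force: 49.5
time_s: 25.45
eef_pos: [542.4, -0.7, 37.2]
ee_rot: [0.0, -0.073, 0.997, -0.0]
force: [-0.0, 0.1, -1.0]
grip_width: 0.264
grip_force: 49.5
```

```bash
python3 -m jog '[[0,0,0.002,0,0,0,0.015],[0,0,0.001,0,0,0,0.015],[0,0,0,0,0,0,0.015]]';  python3 -m jog '[[0,0,0.001,0,0,0,0.015],[0,0,0,0,0,0,0.015]]';  python3 -m jog '[[0,0,0.0007,0,0,0,0.015],[0,0,0,0,0,0,0.015]]'
```

```text
time_s: 25.75
eef_pos: [542.0, -0.6, 33.6]
ee_rot: [-0.0, -0.073, 0.997, 0.0]
force: [0.1, 0.1, -2.7]
grip_width: 0.26
grip_force: 49.5
time_s: 25.95
eef_pos: [542.2, -0.7, 32.8]
ee_rot: [0.0, -0.073, 0.997, -0.0]
force: [-1.1, -0.6, 0.7]
grip_width: 0.266
grip_force: 49.7
time_s: 26.15
eef_pos: [542.2, -0.7, 32.8]
ee_rot: [0.0, -0.073, 0.997, -0.0]
force: [-3.3, 0.3, 7.4]
grip_width: 0.265
grip_force: 50.7
```

```bash
python3 -m jog '[[0,0,0,0,0,0,0.036],[0,0,0,0,0,0,0.036],[0,0,0,0,0,0,0.036],[0,0,-0.03,0,0,0,0.036],[0,0,-0.04,0,0,0,0.036]]' 40; python3 -m jog '[[0,0,-0.04,0,0,0,0.05],[-0.0039,-0.0395,0,0,0,0,0.05],[-0.0039,-0.0395,0,0,0,0,0.05],[-0.0039,-0.0395,0,0,0,0,0.05],[-0.0039,-0.0395,0,0,0,0,0.05]]' >/dev/null;python3 -m jog '[[-0.0039,-0.0395,0,0,0,0,0.05],[-0.0039,-0.0395,0,0,0,0,0.05],[-0.0039,-0.0395,0,0,0,0,0.05],[-0.0039,-0.0395,0,0,0,0,0.05],[-0.0039,-0.0395,0,0,0,0,0.05]]' >/dev/null; python3 -m jog '[[0,0,0,0,0,0.124,0.05],[0,0,0,0,0,0.124,0.05],[0,0,0,0,0,0.124,0.05],[0,0,0,0,0,0.124,0.05],[0,0,0,0,0,0.124,0.05]]' >/dev/null; python3 -m jog '[[0,0,0.03,0,0,0,0.05],[0,0,0,0,0,0,0.05]]';python3 - <<'E'
from h import *
to([628.8,-347,60],63)
im=eyes.capture("top"); np.save("top4.npy",im);v=cv2.GaussianBlur(im,(3,3),0).max(2).astype(int)
cv2.imwrite("pics/t8.png",cv2.resize(im[130:330,60:520,::-1],(800,348),interpolation=cv2.INTER_CUBIC))
E
```

```text
time_s: 26.65
eef_pos: [541.1, -0.5, 101.3]
ee_rot: [-0.002, -0.073, 0.997, 0.001]
force: [0.2, -1.0, 1.6]
grip_width: 0.422
grip_force: 0.0
time_s: 28.35
eef_pos: [627.2, -346.2, 107.8]
ee_rot: [-0.003, 0.235, 0.972, 0.002]
force: [-0.3, -0.5, -0.7]
grip_width: 0.588
grip_force: 0.0
t 28.4 eef [ 627.2 -346.2  107.8] tooly 62.9 zdir [-0.006  0.005 -1.   ] shift [-0.0021 -0.0001  0.0478]
rz needed (tool z down => negative of world) -0.002 deg 0.1
```

View pics/t8.png

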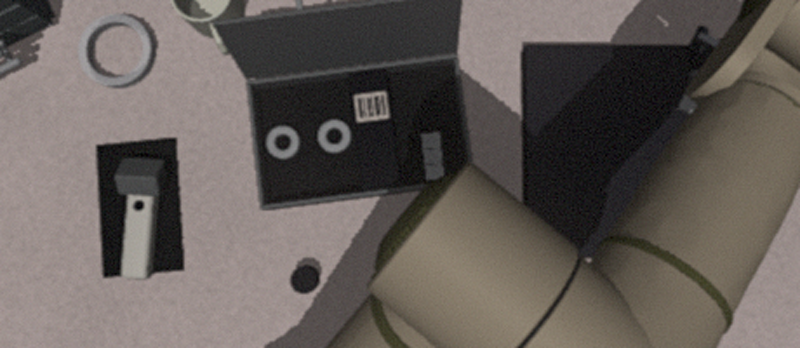

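Two rings and step A sit in the case (crop (283,142),(333,136),(432,156)); scanner still on the mat. Gripping step B.

```bash
python3 -m jog '[[-0.001,0,0.02,0,0,0,0.05],[0,0,0.018,0,0,0,0.05],[0,0,0.009,0,0,0,0.05],[0,0,0,0,0,0,0.05],[0,0,0,0,0,0,0.05]]' 40; python3 -m jog '[[0,0,0,0,0,0,0.015],[0,0,0,0,0,0,0.015],[0,0,0,0,0,0,0.015],[0,0,0,0,0,0,0.015],[0,0,0,0,0,0,0.015]]'
python3 - <<'E'
from h import *
to([628.8,-347,60],63)
a=eyes.capture("scene");  cv2.imwrite("pics/s9.png",cv2.resize(a[170:270,60:200,::-1],(700,500),interpolation=cv2.INTER_CUBIC))
E
```

```text
time_s: 28.9
eef_pos: [629.9, -348.0, 66.3]
ee_rot: [0.001, 0.235, 0.972, -0.0]
force: [0.2, 0.9, -0.4]
grip_width: 0.58
grip_force: 0.0
time_s: 29.4
eef_pos: [630.0, -348.0, 66.3]
ee_rot: [0.001, 0.235, 0.972, -0.0]
force: [-0.7, -0.4, 6.5]
grip_width: 0.263
grip_force: 39.9
t 29.4 eef [ 630.  -348.    66.3] tooly 62.9 zdir [ 0.002 -0.001 -1.   ] shift [0.0015 0.0004 0.0063]
rz needed (tool z down => negative of world) -0.003 deg 0.1
```

View pics/s9.png

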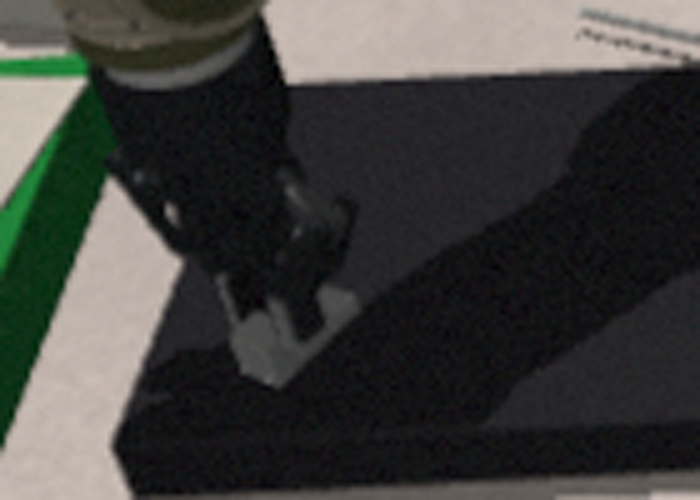

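```bash
python3 -m jog '[[0,0,0,0,0,0,0.045],[0,0,0,0,0,0,0.045],[0.001,0,0.007,0,0,0,0.045],[0,0,0,0,0,0,0.015],[0,0,0,0,0,0,0.015]]' 50; python3 -m jog '[[0,0,0,0,0,0,0.015],[0,0,0,0,0,0,0.015],[0,0,0,0,0,0,0.015],[0,0,0,0,0,0,0.015]]'; python3 -m jog '[[0,0,-0.02,0,0,0,0.015],[0,0,-0.04,0,0,0,0.015],[0,0,-0.04,0,0,0,0.015],[0,0,0,0,0,-0.124,0.015],[0,0,0,0,0,-0.124,0.015]]'; python3 -m jog '[[0,0,0,0,0,-0.124,0.015],[0,0,0,0,0,-0.124,0.015],[0,0,0,0,0,-0.124,0.015],[-0.004,0.0396,0,0,0,0,0.015],[-0.004,0.0396,0,0,0,0,0.015]]' >/dev/null;python3 -m jog '[[-0.004,0.0396,0,0,0,0,0.015],[-0.004,0.0396,0,0,0,0,0.015],[-0.004,0.0396,0,0,0,0,0.015],[-0.004,0.0396,0,0,0,0,0.015],[-0.004,0.0396,0,0,0,0,0.015]]' >/dev/null; python3 -m jog '[[-0.004,0.0396,0,0,0,0,0.015],[-0.004,0.0396,0,0,0,0,0.015],[0,0,0,0,0,0,0.015],[0,0,0.02,0,0,0,0.015],[0,0,0,0,0,0,0.015]]';  python3 - <<'E'
from h import *
to([613.7,9.7,30],98.4)
E
```

```text
time_s: 29.95
eef_pos: [628.4, -347.1, 57.5]
ee_rot: [-0.0, 0.235, 0.972, 0.0]
force: [0.6, -0.9, -1.9]
grip_width: 0.264
grip_force: 51.2
time_s: 30.35
eef_pos: [628.6, -347.3, 57.9]
ee_rot: [-0.0, 0.235, 0.972, 0.0]
force: [-0.3, 1.0, -1.1]
grip_width: 0.266
grip_force: 51.2
time_s: 30.85
eef_pos: [629.0, -347.5, 159.6]
ee_rot: [0.001, 0.11, 0.994, -0.001]
force: [-0.7, -0.0, -3.2]
grip_width: 0.269
grip_force: 51.3
time_s: 32.35
eef_pos: [611.2, 10.4, 135.9]
ee_rot: [-0.002, -0.073, 0.997, 0.0]
force: [-0.7, 1.0, -2.3]
grip_width: 0.264
grip_force: 51.2
t 32.4 eef [611.2  10.4 135.9] tooly 98.4 zdir [-0.004  0.001 -1.   ] shift [-0.0027 -0.0012  0.1059]
rz needed (tool z down => negative of world) -0.0 deg 0.0
```

```bash
python3 -m jog '[[0,0,0.03,0,0,0,0.015],[0,0,0.03,0,0,0,0.015],[0,0,0.025,0,0,0,0.015],[0,0,0.015,0,0,0,0.015],[0,0,0,0,0,0,0.015]]' ;  python3 -m jog '[[0,0,0.003,0,0,0,0.015],[0,0,0.002,0,0,0,0.015],[0,0,0,0,0,0,0.015]]'
```

```text
time_s: 32.85
eef_pos: [611.6, 10.2, 36.6]
ee_rot: [-0.001, -0.073, 0.997, 0.0]
force: [-0.1, -0.1, -1.1]
grip_width: 0.265
grip_force: 51.2
time_s: 33.15
eef_pos: [612.7, 10.5, 33.8]
ee_rot: [0.001, -0.073, 0.997, -0.0]
force: [0.4, 0.0, -2.0]
grip_width: 0.262
grip_force: 51.2
```

```bash
python3 -m jog '[[0,0,0.003,0,0,0,0.015],[0,0,0.001,0,0,0,0.015],[0,0,0,0,0,0,0.015]]';  python3 -m jog '[[0,0,0.001,0,0,0,0.015],[0,0,0,0,0,0,0.015]]';  python3 -m jog '[[0,0,0.001,0,0,0,0.015],[0,0,0,0,0,0,0.015]]'; python3 -m jog '[[0,0,0.0005,0,0,0,0.015],[0,0,0,0,0,0,0.015]]'
```

```text
time_s: 33.45
eef_pos: [612.2, 10.6, 28.9]
ee_rot: [-0.0, -0.073, 0.997, 0.0]
force: [-0.0, 0.1, -2.7]
grip_width: 0.266
grip_force: 51.2
time_s: 33.65
eef_pos: [612.3, 10.6, 27.9]
ee_rot: [-0.0, -0.073, 0.997, 0.0]
force: [0.1, 0.7, -1.9]
grip_width: 0.269
grip_force: 51.2
time_s: 33.85
eef_pos: [612.4, 10.6, 27.1]
ee_rot: [0.0, -0.073, 0.997, -0.0]
force: [-0.2, -0.4, -1.5]
grip_width: 0.27
grip_force: 51.3
time_s: 34.05
eef_pos: [612.4, 10.6, 27.1]
ee_rot: [0.0, -0.073, 0.997, -0.0]
force: [-2.0, 0.5, 5.5]
grip_width: 0.266
grip_force: 52.1
```

```bash
python3 -m jog '[[0,0,0,0,0,0,0.036],[0,0,0,0,0,0,0.036],[0,0,0,0,0,0,0.036],[0,0,-0.03,0,0,0,0.036],[0,0,-0.04,0,0,0,0.036]]' 40; python3 -m jog '[[0,0,-0.04,0,0,0,0.036],[0,0,-0.04,0,0,0,0.036],[0.03,0.02,-0.01,0,0,0,0.036],[0.04,0.02,0,0,0,0,0.05],[0.04,0.02,0,0,0,0,0.055]]' >/dev/null; python3 -m jog '[[0.03,0.04,0,0,0,0,0.055],[0.02,0.04,0,0,0,0,0.055],[0.01,0.04,0,0,0,0,0.055],[0,0.04,0,0,0,0,0.055],[0,0,0,0,0,0,0.055]]'
python3 - <<'E'
from h import *
im=eyes.capture("top"); np.save("top5.npy",im)
cv2.imwrite("pics/t10.png",cv2.resize(im[130:330,80:480,::-1],(800,400),interpolation=cv2.INTER_CUBIC))
v=cv2.GaussianBlur(im,(3,3),0).max(2).astype(int)
m=np.zeros(v.shape,bool); m[200:310,105:180]=True
sat=im.max(2).astype(int)-im.min(2)
m[:,:118]=0; m[:,163:]=0
k=cv2.morphologyEx((((v>105)&m)).astype(np.uint8),cv2.MORPH_OPEN,np.ones((3,3)))
for c in blobs(k,30): print("bright",rect("top",c,33),c.min(0),c.max(0))
for c in blobs((v<48)&m,100): print("mat",rect("top",c,3))
to([460,390,120],97)
E
```

```text
time_s: 34.55
eef_pos: [611.2, 10.7, 95.5]
ee_rot: [-0.002, -0.073, 0.997, 0.001]
force: [0.9, 0.3, 0.4]
grip_width: 0.423
grip_force: 0.0
time_s: 35.55
eef_pos: [410.9, 206.7, 186.7]
ee_rot: [0.0, -0.075, 0.997, 0.0]
force: [0.5, -0.0, -0.3]
grip_width: 0.646
grip_force: 0.0
bright [369.3 420.2  91.7   9.1   3.5] [[118 268]] [[122 309]]
bright [376.8 363.7 103.9  77.4   3.4] [[128 262]] [[162 309]]
bright [463.3 380.2  32.3  22.7 -88.8] [[133 242]] [[147 252]]
bright [558.4 385.6 102.4  25.5 -88.9] [[118 200]] [[162 211]]
mat [482.1 392.  131.7 105.3   6.8]
t 35.6 eef [411.5 205.  186.6] tooly 98.6 zdir [ 0.  0. -1.] shift [-0.0755  0.1757  0.0666]
rz needed (tool z down => negative of world) 0.028 deg -1.6
```

View pics/t10.png

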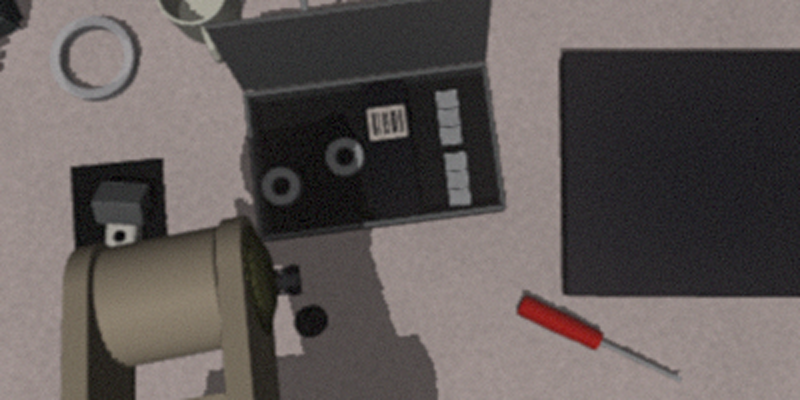

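All four masters are in their bays, the plate is empty, and the lid is open. Now measuring the scanner from the earlier unobstructed view and the present one.

Run:
```python
from h import *
im=np.load("top3.npy")
v=cv2.GaussianBlur(im,(3,3),0).max(2).astype(int)
m=np.zeros(v.shape,bool); m[200:300,110:170]=True
for c in blobs((v>105)&m,30):
    if c[:,0,0].min()>115 and c[:,0,0].max()<160: print("handle top",rect("top",c,33),c.min(0)[0],c.max(0)[0])
for c in blobs((v<48)&m,300): print("mat",rect("top",c,3))
n=cv2.morphologyEx(((v>52)&(v<100)&m).astype(np.uint8),cv2.MORPH_OPEN,np.ones((3,3)))
for c in blobs(n,60): print("head",rect("top",c,50),c.min(0)[0],c.max(0)[0])
# handle edges per row
for r in range(245,290,6):
    x=np.where((v[r]>105)&m[r])[0]; x=x[(x>118)&(x<158)]
    if len(x): P=ray("top",[[x[0]-.5,r],[x[-1]+.5,r]],33); print(r,P[:,:2].round(1).tolist())
d=np.abs(np.load("top5.npy").astype(int)-im).max(2)[208:245,115:160]; print("change",np.percentile(d,[50,95]))
```

```text
mat [460.6 389.9 175.1 105.8   6.5]
head [487.4 379.1  52.8  26.9 -88.9] [127 230] [150 242]
245 [[467.4, 397.5], [468.1, 363.2]]
251 [[453.8, 396.7], [454.5, 364.7]]
257 [[440.2, 398.2], [440.9, 364.0]]
263 [[426.7, 397.4], [427.3, 365.5]]
269 [[413.1, 398.9], [413.8, 364.8]]
275 [[399.7, 398.1], [400.3, 366.3]]
281 [[386.2, 399.6], [386.9, 365.6]]
287 [[372.8, 398.9], [374.2, 335.4]]
change [ 8. 16.]
```

```bash
python3 -m jog '[[-0.0163,0.0421,0,0,0,0,0.055],[-0.0163,0.0421,0,0,0,0,0.055],[-0.0163,0.0421,0,0,0,0,0.055],[-0.0163,0.0421,0,0,0,0,0.055],[0,0,0,0,0,0.09,0.055]]' >/dev/null;  python3 -m jog '[[0,0,0,0,0,0.086,0.055],[0,0,0.035,0,0,0,0.055],[0,0,0.035,0,0,0,0.055],[0,0,0,0,0,0,0.055]]'
python3 - <<'E'
from h import *
to([451,381.3,22],88.5)
im=np.load("top3.npy").astype(int)
for r in range(280,294): print(r,im[r,134:146].mean(0).round(0),ray("top",[[140,r]],33)[0,0].round(1))
a=eyes.capture("scene");  cv2.imwrite("pics/s11.png",cv2.resize(a[130:250,330:470,::-1],(700,600),interpolation=cv2.INTER_CUBIC))
E
```

```text
time_s: 36.5
eef_pos: [450.8, 377.4, 112.3]
ee_rot: [-0.004, 0.016, 1.0, -0.002]
force: [-1.1, 0.2, 0.2]
grip_width: 0.646
grip_force: 0.0
t 36.5 eef [450.8 377.4 112.3] tooly 88.2 zdir [-0.007 -0.004 -1.   ] shift [-0.0007  0.0043  0.0902]
rz needed (tool z down => negative of world) -0.005 deg 0.3
280 [145. 141. 135.] 388.9
281 [143. 140. 134.] 386.7
282 [140. 137. 130.] 384.5
283 [138. 135. 129.] 382.2
284 [138. 135. 129.] 380.0
285 [138. 135. 129.] 377.8
286 [139. 136. 130.] 375.5
287 [138. 135. 129.] 373.3
288 [134. 132. 125.] 371.1
289 [128. 124. 119.] 368.9
290 [125. 117. 114.] 366.6
291 [140. 129. 126.] 364.4
292 [145. 133. 130.] 362.2
293 [145. 133. 130.] 360.0
```

View pics/s11.png

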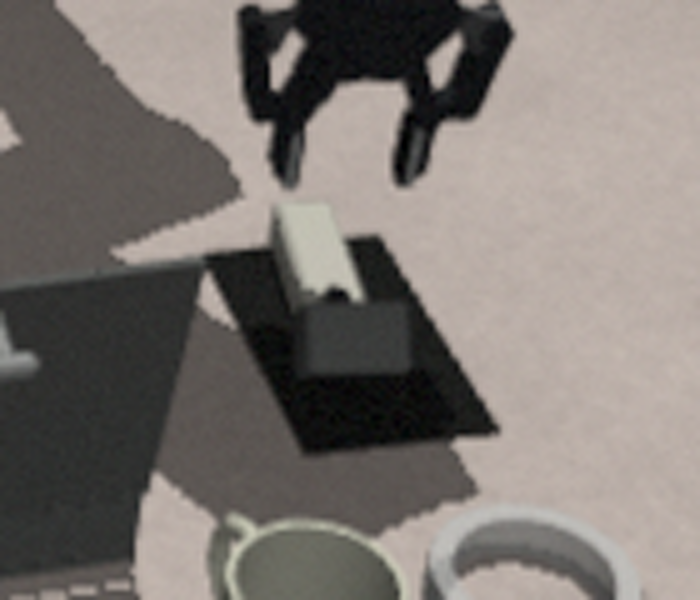

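The fingers stand open behind/above the handle; the scanner lies head forward on the mat (head quad crop (300–412, 303–375)). Triangulating the head's edges to pin its fore-aft position.

Run:
```python
from h import *
t=np.load("top3.npy").max(2).astype(int); s=np.load("scene3.npy").max(2).astype(int)
print("top",list(zip(range(210,250),t[210:250,136:142].mean(1).round(0).astype(int))))
print("scene",list(zip(range(165,215),s[165:215,397:403].mean(1).round(0).astype(int))))
print("topcols",list(zip(range(118,162),t[228:234,118:162].mean(0).round(0).astype(int))))
```

```text
top [(210, np.int64(126)), (211, np.int64(63)), (212, np.int64(20)), (213, np.int64(24)), (214, np.int64(24)), (215, np.int64(27)), (216, np.int64(23)), (217, np.int64(25)), (218, np.int64(18)), (219, np.int64(16)), (220, np.int64(28)), (221, np.int64(48)), (222, np.int64(50)), (223, np.int64(48)), (224, np.int64(49)), (225, np.int64(50)), (226, np.int64(51)), (227, np.int64(50)), (228, np.int64(50)), (229, np.int64(50)), (230, np.int64(52)), (231, np.int64(68)), (232, np.int64(73)), (233, np.int64(68)), (234, np.int64(70)), (235, np.int64(68)), (236, np.int64(70)), (237, np.int64(68)), (238, np.int64(67)), (239, np.int64(67)), (240, np.int64(66)), (241, np.int64(81)), (242, np.int64(120)), (243, np.int64(152)), (244, np.int64(148)), (245, np.int64(105)), (246, np.int64(61)), (247, np.int64(43)), (248, np.int64(38)), (249, np.int64(42))]
scene [(165, np.int64(180)), (166, np.int64(178)), (167, np.int64(178)), (168, np.int64(178)), (169, np.int64(178)), (170, np.int64(177)), (171, np.int64(177)), (172, np.int64(178)), (173, np.int64(177)), (174, np.int64(178)), (175, np.int64(178)), (
[... 1060 characters left out ...]
4(64)), (129, np.int64(62)), (130, np.int64(62)), (131, np.int64(58)), (132, np.int64(62)), (133, np.int64(62)), (134, np.int64(62)), (135, np.int64(62)), (136, np.int64(60)), (137, np.int64(61)), (138, np.int64(60)), (139, np.int64(61)), (140, np.int64(59)), (141, np.int64(59)), (142, np.int64(62)), (143, np.int64(61)), (144, np.int64(60)), (145, np.int64(60)), (146, np.int64(59)), (147, np.int64(60)), (148, np.int64(59)), (149, np.int64(51)), (150, np.int64(40)), (151, np.int64(29)), (152, np.int64(26)), (153, np.int64(24)), (154, np.int64(26)), (155, np.int64(21)), (156, np.int64(23)), (157, np.int64(13)), (158, np.int64(19)), (159, np.int64(28)), (160, np.int64(27)), (161, np.int64(24))]
```

Run:
```python
from h import *
from scipy.optimize import least_squares
for n,rt,rs in(("ridge",230.5,190.7),("front",220.3,203.9)):
    f=lambda p:[proj("top",[p[0],380,p[1]])[0,1]-rt,proj("scene",[p[0],380,p[1]])[0,1]-rs]
    print(n,least_squares(f,[500,40]).x.round(1))
print("ridge z59:",ray("top",[[138,230.5]],59).round(1),ray("scene",[[400,190.7]],59).round(1))
print("lat",ray("top",[[125.8,231],[149.7,231]],58).round(1))
```

```text
ridge [499.3  56.9]
front [524.4  31.9]
ridge z59: [[499.2 377.8  59. ]] [[501.6 375.5  59. ]]
lat [[497.6 405.4  58. ]
 [498.6 351.8  58. ]]
```

```bash
python3 -m jog '[[0,0.003,0.03,0,0,-0.005,0.055],[0,0,0.03,0,0,0,0.055],[0,0,0.02,0,0,0,0.055],[0,0,0.008,0,0,0,0.055],[0,0,0,0,0,0,0.055]]'; python3 -m jog '[[0,0,0,0,0,0,0.025],[0,0,0,0,0,0,0.025],[0,0,0,0,0,0,0.025],[0,0,0,0,0,0,0.025],[0,0,0,0,0,0,0.025]]' 40;  python3 - <<'E'
from h import *
to([450,380.6,22],88.4)
E
```

```text
time_s: 37.05
eef_pos: [452.9, 382.5, 29.4]
ee_rot: [0.0, 0.013, 1.0, 0.0]
force: [0.5, -0.8, -0.6]
grip_width: 0.641
grip_force: 0.0
time_s: 37.55
eef_pos: [453.2, 383.0, 30.6]
ee_rot: [0.002, 0.012, 1.0, 0.001]
force: [-0.4, -2.1, 7.1]
grip_width: 0.409
grip_force: 41.4
t 37.5 eef [453.2 383.   30.6] tooly 88.6 zdir [ 0.003  0.002 -1.   ] shift [ 0.0032 -0.0025  0.0086]
rz needed (tool z down => negative of world) 0.003 deg -0.2
```

```bash
python3 -m jog '[[0,0,-0.01,0,0,0,0.025],[0,0,-0.03,0,0,0,0.025],[0,0,-0.03,0,0,0,0.025],[0,0,-0.03,0,0,0,0.025],[0,0,0,0,0,0,0.025]]' 40; python3 -m jog '[[-0.0018,-0.0302,0,0,0,0,0.025],[-0.0018,-0.0302,0,0,0,0,0.025],[-0.0018,-0.0302,0,0,0,0,0.025],[-0.0018,-0.0302,0,0,0,0,0.025],[-0.0018,-0.0302,0,0,0,0,0.025]]' >/dev/null; python3 -m jog '[[-0.0018,-0.0302,0,0,0,0,0.025],[-0.0018,-0.0302,0,0,0,0,0.025],[-0.0018,-0.0302,0,0,0,0,0.025],[-0.0018,-0.0302,0,0,0,0,0.025],[-0.0018,-0.0302,0,0,0,0,0.025]]' >/dev/null; python3 -m jog '[[0,0,0,0,0,0,0.025],[0,0,0,0,0,0,0.025],[0,0,0,0,0,0,0.025]]';  python3 - <<'E'
from h import *
to([463.4,80.6,127.3],88.6)
a=eyes.capture("scene");b=eyes.capture("top"); np.save("scene6.npy",a);np.save("top6.npy",b)
cv2.imwrite("pics/s12.png",np.vstack([cv2.resize(a[130:260,220:400,::-1],(450,325)),cv2.resize(b[120:230,180:360,::-1],(450,275))]))
E
```

```text
time_s: 38.05
eef_pos: [453.7, 383.6, 133.6]
ee_rot: [0.004, 0.012, 1.0, 0.002]
force: [0.7, 0.1, -1.7]
grip_width: 0.407
grip_force: 40.5
time_s: 39.35
eef_pos: [462.4, 80.9, 128.4]
ee_rot: [-0.0, 0.012, 1.0, 0.0]
force: [-0.1, -0.2, -2.1]
grip_width: 0.409
grip_force: 40.6
t 39.4 eef [462.4  80.9 128.4] tooly 88.6 zdir [-0.  0. -1.] shift [-0.001  -0.0003  0.0011]
rz needed (tool z down => negative of world) 0.0 deg -0.0
```

View pics/s12.png

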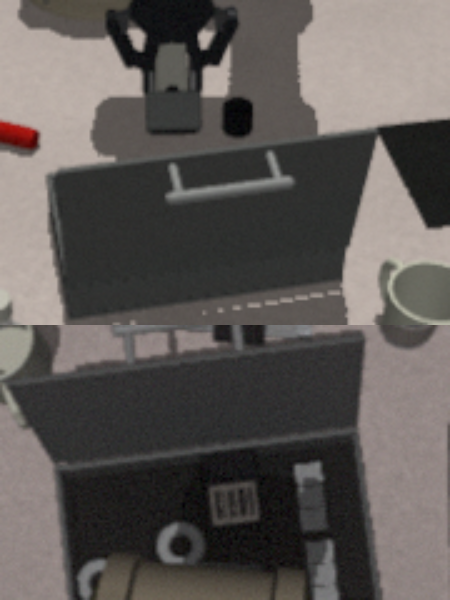

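The scanner is held level over the case front with the head's front edge at scene pixel ≈(289,183) and the label clear in view. Checking the geometry.

Run:
```python
from h import *
s=np.load("scene6.npy").max(2).astype(int); print(list(s[176:190,284:292].mean(1).round(0).astype(int)), list(s[172:182,274:304].mean(0).round(0).astype(int)))
for z in(129,131): print(ray("scene",[[278.5,182.5],[289,182.5],[300,182.5]],z).round(1).tolist())
print(ray("top",[[180+234*.4,120+(502-325)*.4]],45))
```

```text
[np.int64(60), np.int64(60), np.int64(59), np.int64(61), np.int64(58), np.int64(47), np.int64(24), np.int64(43), np.int64(79), np.int64(91), np.int64(91), np.int64(90), np.int64(91), np.int64(92)] [np.int64(90), np.int64(90), np.int64(90), np.int64(90), np.int64(65), np.int64(56), np.int64(59), np.int64(59), np.int64(58), np.int64(59), np.int64(59), np.int64(59), np.int64(59), np.int64(59), np.int64(58), np.int64(58), np.int64(59), np.int64(58), np.int64(58), np.int64(58), np.int64(57), np.int64(58), np.int64(58), np.int64(58), np.int64(59), np.int64(55), np.int64(67), np.int64(87), np.int64(93), np.int64(92)]
[[537.2, 51.3, 129.0], [538.8, 77.5, 129.0], [540.5, 104.8, 129.0]]
[[539.8, 51.3, 131.0], [541.4, 77.3, 131.0], [543.1, 104.6, 131.0]]
[[596.27480401  78.16868705  45.        ]]
```

Within ~2 mm of plan. Holding for 2.5 s+, then carrying back.

```bash
for i in 1 2 3 4 5 6; do python3 -m jog '[[0,0,0,0,0,0,0.025],[0,0,0,0,0,0,0.025],[0,0,0,0,0,0,0.025],[0,0,0,0,0,0,0.025],[0,0,0,0,0,0,0.025]]' >/dev/null; done
python3 - <<'E'
from h import *
to([460.6-2+11.2,389.9,40],88.6)
E
```

```text
t 42.5 eef [462.6  80.2 128.5] tooly 88.6 zdir [-0.  0. -1.] shift [0.0005 0.3098 0.0885]
rz needed (tool z down => negative of world) -0.0 deg 0.0
```

```bash
python3 -m jog '[[0,0.0311,0,0,0,0,0.025],[0,0.0311,0,0,0,0,0.025],[0,0.0311,0,0,0,0,0.025],[0,0.0311,0,0,0,0,0.025],[0,0.0311,0,0,0,0,0.025]]' >/dev/null; python3 -m jog '[[0,0.0311,0,0,0,0,0.025],[0,0.0311,0,0,0,0,0.025],[0,0.0311,0,0,0,0,0.025],[0,0.0311,0,0,0,0,0.025],[0,0.0311,0,0,0,0,0.025]]' >/dev/null; python3 -m jog '[[0,0,0,0,0,0,0.025],[0,0,0.03,0,0,0,0.025],[0,0,0.03,0,0,0,0.025],[0,0,0.02,0,0,0,0.025],[0,0,0,0,0,0,0.025]]';  python3 -m jog '[[0,0,0.005,0,0,0,0.025],[0,0,0,0,0,0,0.025],[0,0,0,0,0,0,0.025]]'
python3 - <<'E'
from h import *
to([460.6-2+11.2,391,30.6],88.6)
E
```

```text
time_s: 43.95
eef_pos: [469.0, 389.9, 45.7]
ee_rot: [-0.002, 0.013, 1.0, -0.001]
force: [-0.6, 0.0, -2.1]
grip_width: 0.411
grip_force: 40.7
time_s: 44.25
eef_pos: [470.9, 391.3, 44.6]
ee_rot: [0.001, 0.012, 1.0, 0.0]
force: [-0.5, -0.9, -0.5]
grip_width: 0.407
grip_force: 40.8
t 44.2 eef [470.9 391.3  44.6] tooly 88.6 zdir [ 0.002  0.001 -1.   ] shift [ 0.0011 -0.0003  0.014 ]
rz needed (tool z down => negative of world) -0.0 deg 0.0
```

```bash
python3 -m jog '[[0,0,0.006,0,0,0,0.025],[0,0,0.003,0,0,0,0.025],[0,0,0.002,0,0,0,0.025],[0,0,0,0,0,0,0.025]]';  python3 -m jog '[[0,0,0.001,0,0,0,0.025],[0,0,0,0,0,0,0.025]]';python3 -m jog '[[0,0,0.001,0,0,0,0.025],[0,0,0,0,0,0,0.025]]';python3 -m jog '[[0,0,0.001,0,0,0,0.025],[0,0,0,0,0,0,0.025]]'
```

```text
time_s: 44.65
eef_pos: [470.2, 391.0, 32.1]
ee_rot: [-0.0, 0.012, 1.0, -0.0]
force: [0.7, -0.5, -1.6]
grip_width: 0.405
grip_force: 40.8
time_s: 44.85
eef_pos: [470.4, 391.1, 31.5]
ee_rot: [-0.0, 0.012, 1.0, -0.0]
force: [0.1, -1.0, -1.9]
grip_width: 0.412
grip_force: 40.8
time_s: 45.05
eef_pos: [470.4, 391.2, 30.6]
ee_rot: [0.0, 0.012, 1.0, 0.0]
force: [-0.1, 0.4, -0.4]
grip_width: 0.409
grip_force: 40.9
time_s: 45.25
eef_pos: [470.4, 391.2, 30.6]
ee_rot: [0.0, 0.012, 1.0, 0.0]
force: [-3.6, -1.2, 9.0]
grip_width: 0.412
grip_force: 41.9
```

Contact. Release, rise and retreat to view everything.

```bash
python3 -m jog '[[0,0,0,0,0,0,0.055],[0,0,0,0,0,0,0.055],[0,0,0,0,0,0,0.055],[0,0,-0.03,0,0,0,0.055],[0,0,-0.04,0,0,0,0.055]]'; python3 -m jog '[[0,0,-0.045,0,0,0,0.055],[0,0,-0.045,0,0,0,0.055],[0,0,-0.03,0,0,0,0.055],[0.02,-0.04,0,0,0,0,0.055],[0.03,-0.04,0,0,0,0,0.055]]' >/dev/null; python3 -m jog '[[0.03,-0.04,0,0,0,0,0.055],[0.03,-0.04,0,0,0,0,0.055],[0.02,-0.04,0,0,0,0,0.055],[0,-0.04,0,0,0,0,0.055],[0,-0.04,0,0,0,0,0.055]]' >/dev/null; python3 -m jog '[[0,-0.04,0,0,0,0,0.055],[0,-0.04,0,0,0,0,0.055],[0,-0.04,0,0,0,0,0.055],[0,-0.04,0,0,0,0,0.055],[0,0,0,0,0,0,0.055]]'
python3 - <<'E'
from h import *
im=eyes.capture("top"); np.save("top7.npy",im)
cv2.imwrite("pics/t13.png",cv2.resize(im[80:330,80:480,::-1],(800,500),interpolation=cv2.INTER_CUBIC))
v=cv2.GaussianBlur(im,(3,3),0).max(2).astype(int)
for r in range(240,290,8):
    x=np.where(v[r]>105)[0]; x=x[(x>118)&(x<156)]
    if len(x): print(r,ray("top",[[x[0]-.5,r],[x[-1]+.5,r]],33)[:,:2].round(1).tolist())
t=im.max(2).astype(int); print(list(zip(range(205,232),t[205:232,132:138].mean(1).round(0).astype(int).tolist())), [ray("top",[[136,r]],33)[0,0].round(1) for r in(205,213,217)])
E
```

```text
time_s: 45.75
eef_pos: [469.5, 390.6, 98.5]
ee_rot: [-0.002, 0.012, 1.0, -0.001]
force: [0.1, 0.3, 0.9]
grip_width: 0.641
grip_force: 0.0
time_s: 47.25
eef_pos: [329.5, -49.1, 219.7]
ee_rot: [0.0, 0.016, 1.0, -0.001]
force: [0.5, 0.4, 0.1]
grip_width: 0.642
grip_force: 0.0
240 [[478.7, 405.0], [479.3, 372.9]]
248 [[460.4, 406.3], [461.1, 371.9]]
256 [[442.3, 407.5], [443.0, 373.2]]
264 [[424.2, 406.4], [424.9, 374.5]]
272 [[406.2, 407.6], [406.9, 373.5]]
280 [[388.3, 406.6], [389.0, 374.8]]
288 [[370.9, 385.1], [371.8, 339.8]]
[(205, 153), (206, 151), (207, 154), (208, 153), (209, 148), (210, 112), (211, 58), (212, 23), (213, 30), (214, 52), (215, 52), (216, 51), (217, 53), (218, 51), (219, 54), (220, 52), (221, 56), (222, 54), (223, 68), (224, 78), (225, 72), (226, 71), (227, 72), (228, 73), (229, 72), (230, 73), (231, 71)] [np.float64(559.4), np.float64(540.9), np.float64(531.6)]
```

View pics/t13.png

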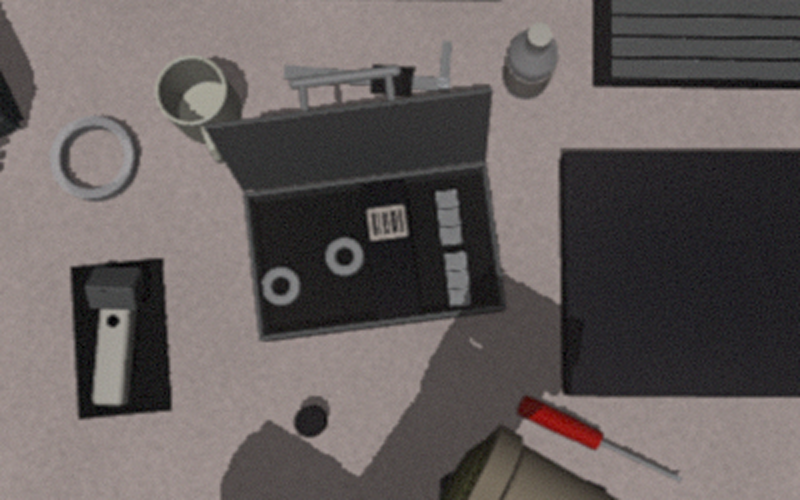

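The scanner lies centred on its mat (crop (118,335)), and the lid is open with everything else in place. Ring A (281,286) has been nudged since placement (the announced knock). I'll check that it is still inside and flat.

Run:
```python
from h import *
im=np.load("top7.npy"); v=cv2.GaussianBlur(im,(3,3),0).max(2).astype(int)
m=np.zeros(v.shape,bool); m[170:236,205:325]=True
c0=np.array([562.7,92.1]);a=np.radians(8.4);Rm=np.array([[np.cos(a),-np.sin(a)],[np.sin(a),np.cos(a)]])
for c in blobs((v>72)&m,60):
    r=rect("top",c,28); print(r,"case",(Rm.T@(r[:2]-c0)).round(1))
```

```text
[522.  200.3  41.7  41.4   2. ] case [-24.5 113. ]
[535.1  -3.   59.9  25.4   7.3] case [-41.2 -90. ]
[558.  127.8  41.8  41.5   1.5] case [ 0.6 36. ]
[598.8  80.2  45.3  39.4 -81.8] case [ 34. -17.]
[605.6   8.2  63.4  25.3   7. ] case [ 30.2 -89.3]
```

```bash
python3 -c "
from rig import finish_job
print(finish_job())"
```

```text
the job is handed in; nothing more can be done
None
```

I handed the job in at about 47 s: lid on its stop, both rings and both step blocks in their bays, label scanned for 3 s, scanner back on its mat; one ring was knocked about 3 cm inside its bay after I placed it, but it still looks flat in the last picture.

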